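# Stow the stapler in a stationery chest with a locking lid stay

### The job

Put the stapler away in the wooden stationery chest. Raise the lid until its folding side stay locks and holds it up by itself, set the stapler on its base in the empty right-hand compartment and let go, then break the stay's knee joint by its black knob and lower the lid gently, without letting it drop, until it is fully shut. Leave the tape roll in the chest and the mouse, mug and phone on the desk where they are.

Things in the scene. Friction and masses are not known exactly. Their poses are not given: they have to be found in the camera images.
- chest: Low chest of light wood, fixed on the desk: 200 mm deep (x), 270 wide (y), body 95 high, walls 9. Origin: centre of its underside; x points to its back, y to its left, z up. Inner floor 9 mm above the origin. A low divider (6 mm thick, top 58 mm up) runs fore and aft 12 mm left of the middle: tape roll in the left compartment; the right one (182 x 135 mm) is empty.
- lid (a joint): Lid angle, rad: 0 shut, grows as the front rises. Plain wooden panel 270 mm wide, 222 from hinge axis to front edge, underside 1 mm and top 13 mm above the axis when shut, 0.4 kg. No handle: its front edge overhangs the chest's front by 22 mm as a lip. It falls if let go before the stay locks. The stay stops it at 1.20; locked it rests at about 1.19, leaning over the chest's rear half.
- lid_hinge (a point): Middle of the lid's hinge axis: on the chest's rear upper edge, 100 mm behind and 95 mm above the chest's origin. The axis runs along the chest's y; the point's axes are the chest's.
- lid_lip (a point): Middle of the lower edge of the lid's front lip, 222 mm from the hinge; it moves with the lid.
- stay_knee (a joint): Unfolding of the stay's knee, rad: 0 with the lid shut, 2.44 with the two links in line (dead centre), 2.58 at its stop. Above 2.50 it is locked past dead centre and the stay carries the lid. A weak spring and its weight take the knee into the lock once the lid is fully up; about 1 N at the knob, towards the chest's front and up, breaks it.
- stay_lower: Lower link, with the knob, of the steel folding stay outside the chest's left (+y) side. Origin: its pivot on the chest. Links are 84 mm between pivots; the upper one runs from the knee to the lid's side edge, 110 mm from the hinge. Knee and lid are tied: swinging the knob about the pivot, forward and down from the locked place, lowers the lid all the way.
- stay_knob (a point): Middle of the round black knob on the stay's knee: a bar 16 mm across, 27 long, along the chest's y, standing out from the left side (middle 27 mm, inner end 13, outer end 40 mm from the side). It swings on a 84.4 mm circle about point stay_foot: lid shut, 83 mm ahead of it (-x of the chest) and 15 above; locked, about 39 mm behind and 75 above.
- stay_foot (a point): Point on the axis of the lower link's pivot in the chest, as far out to the side as the knob's middle; fixed to the chest.
- compartment (a point): Middle of the floor of the right-hand compartment, 58.5 mm right of the chest's origin; its axes are the chest's.
- stapler: Blue and black desk stapler, 118 mm long (its y axis), 34 mm wide (x; the upper arm 28 mm), 48 mm high, 0.17 kg, standing on its base; its arm does not move. Origin: centre of its underside.
- mouse: Black computer mouse, 64 x 110 x 39 mm, loose on the desk. Leave alone. Origin: centre of its underside.
- tape_roll: Roll of pale tape, 100 mm across, 25 mm high, lying loose in the chest's left compartment. Leave alone. Origin: centre of its underside.
- mug: White mug with a handle, 92 mm across the body, 95 mm high, loose on the desk to the right, behind the phone. Leave alone. Origin: on its underside.
- mobile_phone: Mobile phone, 157 x 74 x 8 mm, lying loose on the desk at the right. Leave alone. Origin: centre of its underside.

How it is judged:
On the way, in this order (a step that is already met when the one before it is completed fails the run):
1. the lid stands up by itself on the locked stay, touched by nothing (value of joint stay_knee above 2.5 rad and value of joint lid above 1.12 rad and contact force between each of the arm, the fingers and lid below 0.2 N and contact force between each of the arm, the fingers and stay_lower below 0.2 N), for 0.3 s.
2. the stapler stands on its base in the right-hand compartment, let go, with the lid still held up by the locked stay (x of stapler in the frame of compartment between -0.05 and 0.05 m and y of stapler in the frame of compartment between -0.055 and 0.055 m and z of stapler in the frame of compartment below 0.012 m and angle between stapler's own z axis and vertical below 0.2 rad and value of joint stay_knee above 2.5 rad and value of joint lid above 1.12 rad and contact force between the fingers and stapler below 0.2 N and linear speed of stapler below 0.03 m/s), for 0.2 s.
3. the stay's knee is broken and the lid is on its way down (value of joint stay_knee below 2.3 rad and value of joint lid below 1.15 rad), for 0.05 s.
At the end, for the whole second after the job is handed in: The lid is fully shut (within 0.03 rad, 7 mm at the lip) and released; the stapler stands at rest on its base (within 0.2 rad) on the floor of the chest's right-hand compartment (value of joint lid below 0.03 rad and contact force between the fingers and stay_lower below 0.2 N and contact force between the fingers and lid below 0.2 N and linear speed of stapler below 0.03 m/s and x of stapler in the frame of compartment between -0.05 and 0.05 m and y of stapler in the frame of compartment between -0.055 and 0.055 m and z of stapler in the frame of compartment below 0.012 m and angle between stapler's own z axis and vertical below 0.2 rad); the robot touches nothing.
It fails at once if the lid drops or is slammed (it falls faster than 2.5 rad/s, about 0.55 m/s at its lip) (velocity of joint lid below -2.5 rad/s).
It fails at once if the mouse, mug or phone is shifted by more than 30 mm (distance of any of mouse, mug, mobile_phone from where it was at the start of the episode above 0.03 m).
It fails at once if the tape roll leaves its compartment (y of tape_roll in the frame of chest below 0.05 m or z of tape_roll in the frame of chest above 0.03 m).
It also fails if it takes over 69 s, if anything falls off the work surface, if the arm or the gripper's body presses on something with over 40 N, if the wrist force passes 120 N, or if a joint passes its speed limit or range.

### The arm

A 6-joint arm with a two-finger parallel gripper is mounted at the origin on a cart in front of the work surface, level with it; the furniture and walls round the work are solid. World frame = base frame: x ahead of the robot, y to its left, z up, the work surface at z = 0. Lengths are in m, angles in rad, forces in N, time in s.
With the tool pointing down it reaches from about 0.275 to 0.75 m from the base axis. Payload 10.2 kg.
Tool frame: the origin (TCP) lies at the very end of the fingers, on their centre line; the grasp point (between the pads) lies behind it (env.tcp_to_grasp is the z of the grasp point in the tool frame, in m); z points along the fingers, y is the line along which they close (so a half turn about z gives the same grasp; the last joint's range is limited). The gripper opens to 88 mm and grips with 3 to 60 N. Pads are 18 mm wide; open, the fingers measure 123 mm over their backs; the gripper's body (75 mm by 187 mm) begins 45 mm behind the grasp point.
Start: joints at [-1.326, 0.313, 1.498, -0, 1.331, -0.223], TCP at [0.237, -0.469, 0.239] pointing down, gripper open.
Joint ranges: [-2.94, 2.94], [-0.97, 2.17], [0.19, 2.56], [-1.23, 4.37], [0.02, 3.11], [-2.88, 2.88]. Speed limits (rad/s): [2.39, 2.39, 3.01, 3.14, 3.14, 3.14].

### API

Orientations are given as a 3x3 rotation matrix whose columns are the frame's x, y, z axes.
In Python, from plant import sensors, optics, hand_in, env gives the robot as it stands.
- The arm moves only by the tool send_rows, never from a script. Its argument "moves" is a list of rows, each an object with "offset": the shift along the tool's x, y, z in mm, a list of three; "delta_rot": the turn, a rotation vector about the tool's x, y, z in rad, a list of three; "hand": the opening, from 0 (shut) to 1 (fully open). In form: [{"offset": [tx, ty, tz], "delta_rot": [wx, wy, wz], "hand": hand}, ...]. A call has 1 to 5 rows; each row is the pose to reach, as a shift and turn from the pose commanded when the call began, along the tool's axes at that moment; what a row does not reach only later rows make up. A row lasts 1/8 s, in which the tool goes at most 62.5 mm and 10.7 degrees, less where a joint would pass 70% of its speed; a pose out of reach is approached as far as the arm can. A call with a gripper value outside its range is refused whole. The fingers move at their own pace and stop on an object; "force" is the grip in N (left out, the last holds). Time passes only in rows, so rows that repeat a pose let the fingers close. It gives the time, the measured TCP pose, the force, the opening and the grip force at its end, in the units of the state.
- sensors.observe(): the state, without advancing time (a new reading comes with each control period).
- optics.read_camera(name): name is "scene" or "side" or "wrist"; returns (picture, depth): 384x512x3 uint8, red, green, blue; 384x512 float32, m along the optical axis (not along the pixel's ray), 0 where there is no reading.
- optics.get_calibration(name): a dict with "mtx" (3x3 intrinsics, pixels), "xyz" and "attitude" of the camera in the world. Camera axes: x right, y down, z forward; pixel columns grow to the right and rows downward; lengths in m; the calibration is good to about 2 mm. The wrist camera is an equidistant fisheye: a pixel r from the principal point sees the ray r / f radians off the axis. A picture is of the moment at which its call begins: read the wrist's pose just before it. get_calibration takes no time and is no camera call; for the wrist camera it gives the pose at the moment of the call.
- hand_in(): hands the job in; it is judged then, once.
The state is a dict: "time_s": time; "joint_positions": joint angles; "dq": joint speeds; "effort": joint torques, N m; "eef_pos": TCP position; "eef_rot": TCP orientation; "contact_force": force on the tool from outside, world axes, zero at the start; "torque": the same for the moment, N m; "width": finger opening in m; "grasp_force": force on a finger pad.
Only numpy, scipy, OpenCV 4.12 (cv2) and the standard library are available. Lean on these libraries where they do the work, as an engineer would, in place of code of your own. Each camera call takes 0.05 s, during which the arm holds its last target. There are 200 camera calls.

## Working session

There is one attempt and no reset: what is moved stays moved. The work goes in short steps, Python scripts to look and compute and a tool call to move; the robot and the scene stay as the last step left them, time stands still between calls to the robot, and variables do not carry over. Pictures are saved under pics/ and viewed, at most 10 in all, crops included, and the job is handed in when it is done.

Besides the shell and the picture viewer there is one more tool, called after "Call:" as name([rows], argument=value, ...), one row to a line, values as JSON. send_rows: Moves the arm, as the interface text tells. Its arguments: {"type":"object","properties":{"moves":{"type":"array","items":{"type":"object","properties":{"offset":{"type":"array","items":{"type":"number"}},"delta_rot":{"type":"array","items":{"type":"number"}},"hand":{"type":"number"}}}},"force":{"type":"number"}},"required":["moves"]}

```bash
mkdir -p pics; ls
cat > h.py <<'E'
import numpy as np, cv2
from plant import sensors, optics, hand_in, env
def cloud(name):
    c=optics.get_calibration(name); im,d=optics.read_camera(name)
    K=np.array(c["mtx"]);R=np.array(c["attitude"]);t=np.array(c["xyz"])
    v,u=np.mgrid[:384,:512]
    P=np.stack([(u-K[0,2])/K[0,0]*d,(v-K[1,2])/K[1,1]*d,d],-1)@R.T+t
    P[d<=0]=np.nan
    return im,d,P
E
python3 - <<'E'
from h import *
ims=[]
for n in("scene","side"):
    im,d,P=cloud(n); np.savez(f"/tmp/{n}.npz",im=im,P=P); cv2.imwrite(f"pics/{n}0.png",im[...,::-1])
    c=optics.get_calibration(n); print(n,c)
s=sensors.observe(); print(s); print(env.tcp_to_grasp)
E
```

```text
pics
scene {'mtx': array([[415.80924552,   0.        , 252.62892295],
       [  0.        , 415.80924552, 194.54933098],
       [  0.        ,   0.        ,   1.        ]]), 'xyz': array([0.06125823, 0.55896528, 1.08819211]), 'attitude': array([[-0.81343133, -0.44107719,  0.37918383],
       [-0.58150265,  0.63187028, -0.51243987],
       [-0.01356945, -0.63733105, -0.77047064]])}
side {'mtx': array([[472.32111669,   0.        , 253.65873164],
       [  0.        , 472.32111669, 193.87638901],
       [  0.        ,   0.        ,   1.        ]]), 'xyz': array([0.42549237, 1.07256782, 0.8107878 ]), 'attitude': array([[-0.9887312 , -0.09892794,  0.11235599],
       [-0.14768001,  0.52163265, -0.84029161],
       [ 0.02451976, -0.84741527, -0.53036415]])}
{'time_s': 0.1, 'joint_positions': array([-1.32638842e+00,  3.13385566e-01,  1.49829718e+00,  1.65467576e-05,
        1.33104284e+00, -2.23391663e-01]), 'dq': array([ 0.00018982,  0.00167628, -0.0023785 ,  0.00194636, -0.00029462,
        0.00096653]), 'effort': array([ 2.66282892e-03, -4.02807176e+01, -2.52644420e+01,  6.96035684e-02,
        3.42027575e-02, -7.21829133e-05]), 'eef_pos': array([ 0.23667998, -0.46839064,  0.23824672]), 'eef_rot': array([[ 8.92564483e-01,  4.50919700e-01, -2.58552439e-04],
       [ 4.50919695e-01, -8.92563842e-01,  1.10314844e-03],
       [ 2.66656804e-04, -1.10121750e-03, -9.99999358e-01]]), 'contact_force': array([ 0.54788282, -0.25553363,  0.42837347]), 'torque': array([0.00893106, 0.01112541, 0.02013034]), 'grasp_force': 0.0, 'width': 0.08798083829837533}
-0.0187
```

View pics/scene0.png

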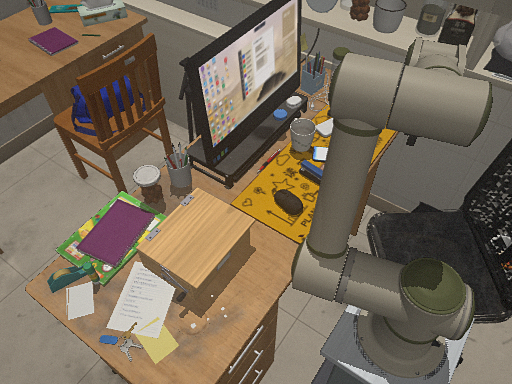

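View pics/side0.png

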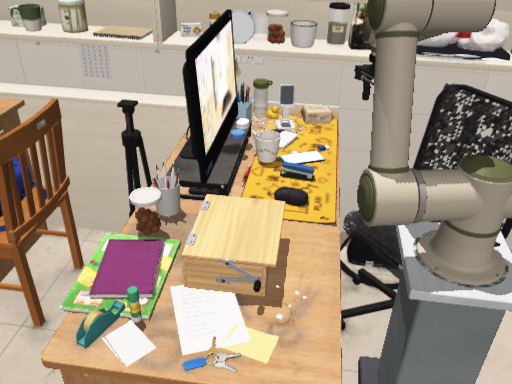

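Scene: chest lid around (195,245), hinges at upper left (robot's far side), knob (180,297), stapler blue/black (312,170), mouse (290,202). Side: knob about (228,265), stapler (297,172), mouse (291,197), mug (267,147), phone (305,157).

Run:
```python
from h import *
for n,box in(("scene",(150,180,260,320)),("side",(170,180,300,310))):
    z=np.load(f"/tmp/{n}.npz"); im,P=z["im"],z["P"]
    m=np.zeros((384,512),bool); m[box[1]:box[3],box[0]:box[2]]=1
    k=m&(abs(P[...,2]-.108)<.006)
    q=P[k]; r=cv2.minAreaRect(q[:,:2].astype(np.float32)*1000); print(n,"lid",k.sum(),np.median(q[:,2]),r,cv2.boxPoints(r).tolist())
    # height histogram
    hsv=cv2.cvtColor(im,cv2.COLOR_RGB2HSV)
    b=(hsv[...,0]>100)&(hsv[...,0]<125)&(hsv[...,1]>110)&(hsv[...,2]>50)&(P[...,2]>-.01)&(P[...,2]<.08)&(P[...,0]>.2)&(P[...,0]<.8)&(P[...,1]<0.1)
    nn,l,st,c=cv2.connectedComponentsWithStats(b.astype(np.uint8))
    for i in range(1,nn):
        if st[i,4]>15:
            q=P[l==i]; print(" blue",st[i],c[i].round(),np.median(q,0).round(3),q.min(0).round(3),q.max(0).round(3))
    # knob: dark pixels
    dk=m&(im.max(2)<60)
    nn,l,st,c=cv2.connectedComponentsWithStats(dk.astype(np.uint8))
    for i in range(1,nn):
        if st[i,4]>15: q=P[l==i]; print(" dark",st[i],np.nanmedian(q,0).round(3),np.nanmin(q,0).round(3),np.nanmax(q,0).round(3))
z=np.load("/tmp/side.npz"); cv2.imwrite("pics/crop.png",np.hstack([cv2.resize(z["im"][130:220,240:340,::-1],None,fx=4,fy=4,interpolation=2),cv2.resize(z["im"][180:300,180:290,::-1],(330,360))]))
```

```text
scene lid 6054 0.10807743282847887 ((652.2272338867188, 118.12861633300781), (343.537109375, 280.0663146972656), 0.7417473793029785) [[478.6602783203125, 255.92637634277344], [482.285888671875, -24.1164493560791], [825.794189453125, -19.669143676757812], [822.1685791015625, 260.3736877441406]]
 blue [313 147   3  12  22] [314. 152.] [ 0.524 -0.451  0.011] [ 0.513 -0.477  0.007] [ 0.538 -0.424  0.017]
 blue [302 160  21  16 105] [313. 167.] [ 0.474 -0.349  0.048] [ 0.436 -0.364  0.041] [ 0.517 -0.334  0.056]
 dark [216 180  22   9  78] [ 0.681 -0.142  0.016] [ 0.672 -0.184  0.002] [ 0.735 -0.138  0.046]
side lid 5709 0.10791979332321078 ((649.542236328125, 85.64599609375), (332.2653503417969, 345.2618408203125), 0.9098111987113953) [[480.6893615722656, 255.61721801757812], [486.1716613769531, -89.60110473632812], [818.3951416015625, -84.32522583007812], [812.912841796875, 260.8930969238281]]
 blue [231 135  14   4  24] [237. 137.] [ 0.698 -0.465  0.076] [ 0.676 -0.487  0.07 ] [ 0.722 -0.456  0.08 ]
 blue [318 146   8   4  24] [322. 148.] [ 0.389 -0.571  0.012] [ 0.376 -0.585  0.003] [ 0.403 -0.559  0.019]
 blue [281 158  33  16 189] [298. 167.] [ 0.465 -0.341  0.044] [ 0.415 -0.457  0.011] [ 0.533 -0.327  0.053]
 dark [179 180  54  16 535] [ 0.74  -0.144  0.049] [ 0.671 -0.27  -0.   ] [ 0.822 -0.116  0.091]
 dark [275 188  25  18 295] [ 0.481 -0.176  0.026] [ 0.448 -0.208  0.002] [ 0.527 -0.157  0.046]
 dark [180 195  25   5  77] [ 0.787 -0.144  0.008] [ 0.745 -0.15   0.001] [ 0.822 -0.136  0.019]
 dark [254 280   7  12  63] [0.518 0.279 0.065] [0.512 0.261 0.053] [0.525 0.286 0.069]
```

View pics/crop.png

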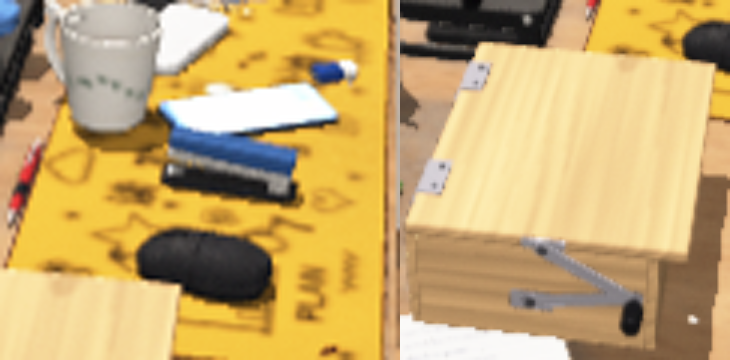

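Crop: stapler stands between mouse and phone, long axis roughly along image horizontal (world x, ~10-20° turned); stay knob at lower right of chest's left side.

Run:
```python
from h import *
for n in("scene","side"):
    z=np.load(f"/tmp/{n}.npz"); im,P=z["im"],z["P"]
    k=(abs(P[...,2]-.108)<.004)&(P[...,0]>.4)&(P[...,0]<.76)&(P[...,1]>-.1)&(P[...,1]<.3)
    k=cv2.morphologyEx(k.astype(np.uint8),cv2.MORPH_OPEN,np.ones((3,3)))
    nn,l,st,c=cv2.connectedComponentsWithStats(k); i=1+np.argmax(st[1:,4])
    q=P[l==i]; r=cv2.minAreaRect(q[:,:2].astype(np.float32)*1000); print(n,r,cv2.boxPoints(r).round(1).tolist())
    # stapler: points off desk
    for lo,hi in((.012,.06),(.036,.06)):
        k=(P[...,2]>lo)&(P[...,2]<hi)&(P[...,0]>.38)&(P[...,0]<.58)&(P[...,1]>-.41)&(P[...,1]<-.28)
        nn,l,st,c=cv2.connectedComponentsWithStats(k.astype(np.uint8))
        for i in range(1,nn):
            if st[i,4]>40:
                q=P[l==i]; r=cv2.minAreaRect(q[:,:2].astype(np.float32)*1000); print(" stap",lo,st[i,4],q.max(0)[2],r,q.min(0).round(3),q.max(0).round(3))
    hsv=cv2.cvtColor(im,cv2.COLOR_RGB2HSV)
    b=(hsv[...,0]>100)&(hsv[...,0]<125)&(hsv[...,1]>110)&(P[...,2]>.035)&(P[...,2]<.06)&(P[...,0]>.38)&(P[...,0]<.56)&(P[...,1]>-.41)&(P[...,1]<-.28)
    q=P[b];r=cv2.minAreaRect(q[:,:2].astype(np.float32)*1000);print(" blue",b.sum(),r,q.max(0))
    for nm,box in(("mouse",(.38,.58,-.25,-.13)),("mug",(.5,.7,-.5,-.36))):
        k=(P[...,2]>.01)&(P[...,2]<.1)&(P[...,0]>box[0])&(P[...,0]<box[1])&(P[...,1]>box[2])&(P[...,1]<box[3]); q=P[k]
        if len(q):print(nm,len(q),np.percentile(q,[2,98],0).round(3).tolist())
```

```text
scene ((592.9589233398438, 114.65406799316406), (225.63861083984375, 274.4647216796875), 0.5248218774795532) [[478.8999938964844, 250.8000030517578], [481.3999938964844, -23.600000381469727], [707.0, -21.5], [704.5, 252.89999389648438]]
 stap 0.012 241 0.055774261182444995 ((475.8310546875, -347.9590148925781), (29.213871002197266, 90.67369079589844), 82.68585968017578) [ 0.432 -0.364  0.012] [ 0.522 -0.328  0.056]
 stap 0.036 182 0.055774261182444995 ((475.8310546875, -347.9590148925781), (29.213871002197266, 90.67369079589844), 82.68585968017578) [ 0.432 -0.364  0.036] [ 0.522 -0.328  0.056]
 blue 105 ((475.5620422363281, -348.3675231933594), (24.96466636657715, 82.34758758544922), 80.68224334716797) [ 0.51729082 -0.3343143   0.05577426]
mouse 476 [[0.426, -0.22, 0.013], [0.524, -0.163, 0.044]]
mug 1157 [[0.509, -0.498, 0.011], [0.697, -0.366, 0.097]]
side ((594.0847778320312, 115.1112060546875), (222.25587463378906, 284.577392578125), 0.898311972618103) [[480.70001220703125, 255.60000610351562], [485.20001220703125, -28.899999618530273], [707.4000244140625, -25.399999618530273], [703.0, 259.1000061035156]]
 stap 0.012 322 0.05293241616616562 ((466.5137634277344, -348.11322021484375), (35.9427604675293, 108.66590118408203), 84.8419189453125) [ 0.412 -0.369  0.012] [ 0.521 -0.326  0.053]
 stap 0.036 199 0.05293241616616562 ((466.73223876953125, -348.4291687011719), (35.536827087402344, 108.3506088256836), 85.75639343261719) [ 0.412 -0.369  0.036] [ 0.521 -0.328  0.053]
 blue 168 ((467.3257141113281, -343.7962951660156), (30.470054626464844, 107.18312072753906), 81.76860809326172) [ 0.51904481 -0.32712238  0.05293242]
mouse 452 [[0.429, -0.212, 0.011], [0.527, -0.164, 0.043]]
mug 937 [[0.51, -0.499, 0.011], [0.697, -0.366, 0.097]]
```

```bash
cat >> h.py <<'E'
from scipy.spatial.transform import Rotation as Ro, Slerp
import json
YAW=0.012; O=np.array([.6045,.115,0]); C=Ro.from_euler('z',YAW).as_matrix()
W=lambda p: O+C@np.array(p,float)/1000          # chest mm -> world m
def frame(z,y):
    z=np.array(z,float);z/=np.linalg.norm(z);y=np.array(y,float);y-=z*(y@z);y/=np.linalg.norm(y)
    return np.stack([np.cross(y,z),y,z],1)
def plan(wps,start=None,mm=55,deg=9.5):
    """wps: (pos,R,hand). prints calls of <=5 rows, each relative to the pose at its start"""
    s=sensors.observe(); p,R=start or (s["eef_pos"],s["eef_rot"]); seq=[]
    for q,S,h in wps:
        d=np.linalg.norm(q-p)*1000;a=np.degrees((Ro.from_matrix(R).inv()*Ro.from_matrix(S)).magnitude())
        n=max(1,int(np.ceil(max(d/mm,a/deg)))); sl=Slerp([0,1],Ro.from_matrix([R,S]))
        seq+=[(p+(q-p)*i/n,sl(i/n).as_matrix(),h) for i in range(1,n+1)]; p,R=q,S
    p,R=start or (s["eef_pos"],s["eef_rot"])
    for i in range(0,len(seq),5):
        rows=[]
        for q,S,h in seq[i:i+5]:
            o=(R.T@(q-p)*1000).round(1)+0.; w=Ro.from_matrix(R.T@S).as_rotvec().round(3)+0.
            rows.append({"offset":o.tolist(),"delta_rot":w.tolist(),"hand":h})
        print(json.dumps(rows)); 
        p=p+R@np.array(rows[-1]["offset"])/1000; R=R@Ro.from_rotvec(rows[-1]["delta_rot"]).as_matrix()
T=np.radians(35)
RK=C@frame((0,-np.sin(T),-np.cos(T)),(1,0,0))
FOOT=np.array([0,162+4,45.])
def knob(phi): # tcp pose for link angle phi (deg from -x, upward)
    a=np.radians(phi); return W(FOOT+84.4*np.array([-np.cos(a),0,np.sin(a)]))+RK[:,2]*.010
E
python3 - <<'E'
from h import *
k=knob(10.2); print(k, knob(117.5))
plan([(np.array([.40,-.12,.27]),frame((0,0,-1),(.9,-.45,0)),1),(np.array([.5,.25,.24]),RK,1),(k-RK[:,2]*.06,RK,1)])
E
```

```text
[0.51951675 0.27425593 0.05175443] [0.64154565 0.27572034 0.11167219]
[{"offset": [37.9, -29.7, -3.9], "delta_rot": [0.0, 0.0, -0.08], "hand": 1}, {"offset": [75.7, -59.3, -7.9], "delta_rot": [0.0, 0.0, -0.16], "hand": 1}, {"offset": [113.6, -89.0, -11.8], "delta_rot": [0.0, 0.0, -0.24], "hand": 1}, {"offset": [151.4, -118.7, -15.7], "delta_rot": [0.0, 0.0, -0.32], "hand": 1}, {"offset": [189.3, -148.3, -19.6], "delta_rot": [-0.001, 0.0, -0.4], "hand": 1}]
[{"offset": [46.4, -12.6, -4.0], "delta_rot": [0.0, 0.0, -0.08], "hand": 1}, {"offset": [92.9, -25.2, -7.9], "delta_rot": [0.0, 0.0, -0.159], "hand": 1}, {"offset": [139.3, -37.8, -11.9], "delta_rot": [0.0, 0.0, -0.239], "hand": 1}, {"offset": [188.8, -61.1, -7.6], "delta_rot": [-0.031, -0.083, -0.305], "hand": 1}, {"offset": [238.4, -84.3, -3.3], "delta_rot": [-0.062, -0.166, -0.37], "hand": 1}]
[{"offset": [54.6, -3.7, -5.3], "delta_rot": [-0.021, -0.086, -0.066], "hand": 1}, {"offset": [109.1, -7.4, -10.6], "delta_rot": [-0.041, -0.171, -0.132], "hand": 1}, {"offset": [163.6, -11.2, -15.9], "delta_rot": [-0.062, -0.257, -0.198], "hand": 1}, {"offset": [218.2, -14.9, -21.2], "delta_rot": [-0.083, -0.343, -0.264], "hand": 1}, {"offset": [272.7, -18.6, -26.5], "delta_rot": [-0.104, -0.428, -0.329], "hand": 1}]
[{"offset": [42.6, 6.6, 26.8], "delta_rot": [0.0, 0.0, -0.001], "hand": 1}, {"offset": [85.1, 13.2, 53.6], "delta_rot": [0.0, 0.0, -0.001], "hand": 1}, {"offset": [127.7, 19.7, 80.5], "delta_rot": [0.0, 0.0, -0.001], "hand": 1}]
```

Call:
send_rows([
  {"offset": [38,-30,-4],"delta_rot": [0,0,-0.08],"hand": 1},
  {"offset": [76,-59,-8],"delta_rot": [0,0,-0.16],"hand": 1},
  {"offset": [114,-89,-12],"delta_rot": [0,0,-0.24],"hand": 1},
  {"offset": [151,-119,-16],"delta_rot": [0,0,-0.32],"hand": 1},
  {"offset": [189,-148,-20],"delta_rot": [0,0,-0.4],"hand": 1},
])

```text
time_s: 0.72
eef_pos: [0.339, -0.2497, 0.2587]
eef_rot: [[0.645, 0.764, -0.0], [0.764, -0.645, 0.0], [0.0, -0.0, -1.0]]
contact_force: [-0.2, -0.1, 0.7]
width: 0.0884
grasp_force: 0.0
```

Call:
send_rows([
  {"offset": [46,-13,-4],"delta_rot": [0,0,-0.08],"hand": 1},
  {"offset": [93,-25,-8],"delta_rot": [0,0,-0.16],"hand": 1},
  {"offset": [139,-38,-12],"delta_rot": [0,0,-0.24],"hand": 1},
  {"offset": [189,-61,-8],"delta_rot": [-0.03,-0.083,-0.305],"hand": 1},
  {"offset": [238,-84,-3],"delta_rot": [-0.06,-0.166,-0.37],"hand": 1},
])

```text
time_s: 1.35
eef_pos: [0.4287, -0.0139, 0.2618]
eef_rot: [[0.322, 0.946, -0.029], [0.93, -0.322, -0.175], [-0.175, 0.03, -0.984]]
contact_force: [0.8, -0.7, 0.8]
width: 0.0878
grasp_force: 0.0
```

Call:
send_rows([
  {"offset": [55,-4,-5],"delta_rot": [-0.02,-0.086,-0.066],"hand": 1},
  {"offset": [109,-7,-11],"delta_rot": [-0.04,-0.171,-0.132],"hand": 1},
  {"offset": [164,-11,-16],"delta_rot": [-0.06,-0.257,-0.198],"hand": 1},
  {"offset": [218,-15,-21],"delta_rot": [-0.083,-0.343,-0.264],"hand": 1},
  {"offset": [273,-19,-26],"delta_rot": [-0.104,-0.428,-0.329],"hand": 1},
])

```text
time_s: 1.98
eef_pos: [0.4997, 0.2511, 0.2394]
eef_rot: [[-0.012, 1.0, 0.007], [0.818, 0.014, -0.575], [-0.575, -0.002, -0.818]]
contact_force: [0.7, -0.3, 0.2]
width: 0.0881
grasp_force: 0.0
```

Run:
```python
from h import *
s=sensors.observe(); print(s["time_s"],s["eef_pos"],s["eef_rot"].round(3).tolist(),s["joint_positions"].round(2),RK.round(3).tolist())
k=knob(10.2)
plan([(k-RK[:,2]*.06,RK,.6),(k,RK,.6)],mm=45)
```

```text
1.975 [0.49965806 0.25113415 0.23944704] [[-0.012, 1.0, 0.007], [0.818, 0.014, -0.575], [-0.575, -0.002, -0.818]] [ 0.48  0.59  1.2  -0.54  1.65  0.51] [[-0.01, 1.0, 0.007], [0.819, 0.012, -0.574], [-0.574, 0.0, -0.819]]
[{"offset": [31.6, 5.1, 20.1], "delta_rot": [0.0, 0.001, 0.001], "hand": 0.6}, {"offset": [63.3, 10.2, 40.2], "delta_rot": [0.0, 0.001, 0.001], "hand": 0.6}, {"offset": [94.9, 15.4, 60.3], "delta_rot": [0.0, 0.002, 0.002], "hand": 0.6}, {"offset": [126.5, 20.5, 80.3], "delta_rot": [0.0, 0.002, 0.003], "hand": 0.6}, {"offset": [126.6, 20.5, 110.3], "delta_rot": [0.0, 0.002, 0.003], "hand": 0.6}]
[{"offset": [0.0, 0.0, 30.0], "delta_rot": [0.0, 0.0, 0.0], "hand": 0.6}]
```

Call:
send_rows([
  {"offset": [32,5,20],"delta_rot": [0,0,0],"hand": 0.6},
  {"offset": [63,10,40],"delta_rot": [0,0,0],"hand": 0.6},
  {"offset": [95,15,60],"delta_rot": [0,0,0],"hand": 0.6},
  {"offset": [126.5,20.5,80],"delta_rot": [0,0.002,0.003],"hand": 0.6},
  {"offset": [126.5,20.5,110],"delta_rot": [0,0.002,0.003],"hand": 0.6},
])

```text
time_s: 2.6
eef_pos: [0.5188, 0.291, 0.0746]
eef_rot: [[-0.01, 1.0, 0.005], [0.82, 0.011, -0.572], [-0.572, -0.001, -0.82]]
contact_force: [0.9, -0.3, -0.4]
width: 0.0529
grasp_force: 0.0
```

Call:
send_rows([
  {"offset": [0,0,15],"delta_rot": [0,0,0],"hand": 0.6},
  {"offset": [0,0,30],"delta_rot": [0,0,0],"hand": 0.6},
])

```text
time_s: 2.85
eef_pos: [0.5198, 0.2726, 0.0524]
eef_rot: [[-0.007, 1.0, 0.006], [0.821, 0.009, -0.571], [-0.571, 0.001, -0.821]]
contact_force: [0.0, -0.1, 0.4]
width: 0.0529
grasp_force: 0.0
```

Run:
```python
from h import *
s=sensors.observe(); print(s["eef_pos"],s["contact_force"])
im,d=optics.read_camera("side"); im2,_=optics.read_camera("wrist")
cv2.imwrite("pics/g1.png",np.hstack([cv2.resize(im[190:310,160:300,::-1],(448,384),interpolation=2),cv2.resize(im2[...,::-1],(340,384))]))
```

```text
[0.51977072 0.27263816 0.05243127] [ 0.03145483 -0.12106588  0.42653641]
```

View pics/g1.png

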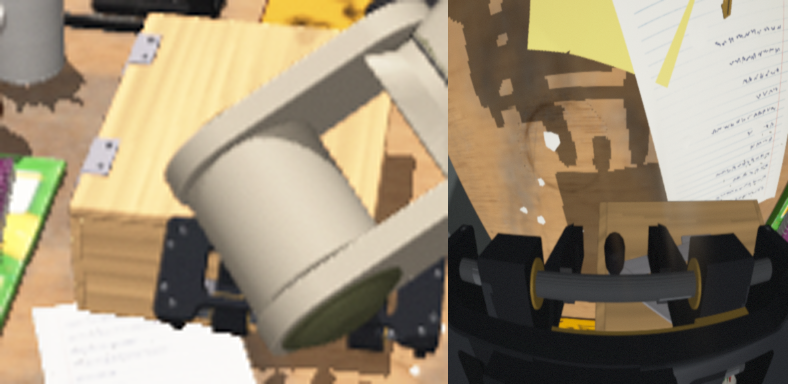

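Wrist view: the knob (right panel ~(615,252)) lies between the two fingers. Close gently.

Call:
send_rows([
  {"offset": [0,0,0],"delta_rot": [0,0,0],"hand": 0.1},
  {"offset": [0,0,0],"delta_rot": [0,0,0],"hand": 0.1},
  {"offset": [0,0,0],"delta_rot": [0,0,0],"hand": 0.1},
  {"offset": [0,0,0],"delta_rot": [0,0,0],"hand": 0.1},
], force=12)

```text
time_s: 3.45
eef_pos: [0.5185, 0.2731, 0.0524]
eef_rot: [[-0.008, 1.0, 0.003], [0.821, 0.008, -0.572], [-0.572, -0.002, -0.821]]
contact_force: [-8.1, 0.4, 4.6]
width: 0.0156
grasp_force: 12.0
```

Run:
```python
from h import *
s=sensors.observe(); print(s["eef_pos"],s["contact_force"],s["torque"],s["width"],s["grasp_force"])
p=s["eef_pos"];R=s["eef_rot"]; d=p-knob(10.2); print(d)
plan([(knob(a)+d,R,.1) for a in np.arange(20,116,8)])
```

```text
[0.51848971 0.273139   0.052411  ] [-8.06691219  0.42992567  4.61157943] [-0.07301663  0.88235323 -0.67659794] 0.015591877660492083 12.026973366737366
[-0.00102704 -0.00111692  0.00065657]
[{"offset": [-7.9, 3.7, -11.4], "delta_rot": [0.0, 0.0, 0.0], "hand": 0.1}, {"offset": [-14.1, 8.5, -20.3], "delta_rot": [0.0, 0.0, 0.0], "hand": 0.1}, {"offset": [-19.8, 14.7, -28.5], "delta_rot": [0.0, 0.0, 0.0], "hand": 0.1}, {"offset": [-24.9, 22.3, -35.9], "delta_rot": [0.0, 0.0, 0.0], "hand": 0.1}, {"offset": [-29.4, 31.0, -42.4], "delta_rot": [0.0, 0.0, 0.0], "hand": 0.1}]
[{"offset": [-3.7, 9.7, -5.5], "delta_rot": [0.0, 0.0, 0.0], "hand": 0.1}, {"offset": [-6.7, 20.3, -9.8], "delta_rot": [0.0, 0.0, 0.0], "hand": 0.1}, {"offset": [-8.7, 31.5, -12.8], "delta_rot": [0.0, 0.0, 0.0], "hand": 0.1}, {"offset": [-9.9, 43.1, -14.5], "delta_rot": [0.0, 0.0, 0.0], "hand": 0.1}, {"offset": [-10.1, 54.9, -14.9], "delta_rot": [0.0, 0.0, 0.0], "hand": 0.1}]
[{"offset": [0.7, 11.7, 1.0], "delta_rot": [0.0, 0.0, 0.0], "hand": 0.1}, {"offset": [2.4, 23.1, 3.3], "delta_rot": [0.0, 0.0, 0.0], "hand": 0.1}]
```

Call:
send_rows([
  {"offset": [-8,1.5,-11.4],"delta_rot": [0,0,0],"hand": 0.1},
  {"offset": [-14,6,-20.5],"delta_rot": [0,0,0],"hand": 0.1},
])

```text
time_s: 3.7
eef_pos: [0.5259, 0.273, 0.0776]
eef_rot: [[-0.007, 1.0, 0.006], [0.821, 0.009, -0.571], [-0.571, 0.0, -0.821]]
contact_force: [4.3, -3.2, -9.5]
width: 0.0155
grasp_force: 12.0
```

Run:
```python
from h import *
s=sensors.observe(); print(s["eef_pos"],s["contact_force"],s["torque"],s["width"],s["grasp_force"])
```

```text
[0.52591192 0.27303224 0.07758494] [ 4.33255675 -3.15299765 -9.5482004 ] [ 0.76943501 -0.60679075  0.42705419] 0.015487489708911957 12.003510296344757
```

Call:
send_rows([
  {"offset": [-5,7.5,-7.5],"delta_rot": [0,0,0],"hand": 0.1},
  {"offset": [-10.3,15,-15],"delta_rot": [0,0,0],"hand": 0.1},
  {"offset": [-14.8,24,-21.5],"delta_rot": [0,0,0],"hand": 0.1},
])

```text
time_s: 4.08
eef_pos: [0.5465, 0.2735, 0.1059]
eef_rot: [[-0.008, 1.0, -0.003], [0.818, 0.005, -0.575], [-0.575, -0.007, -0.818]]
contact_force: [-23.1, -0.9, 18.8]
width: 0.016
grasp_force: 12.0
```

```bash
cat >> h.py <<'E'
def st():
    s=sensors.observe(); p=s["eef_pos"]
    g=C.T@(p-RK[:,2]*.010-O)*1000-FOOT; a=np.degrees(np.arctan2(g[2],-g[0])); r=np.hypot(g[0],g[2])
    f=C.T@s["contact_force"]; ar=np.radians(a); er=np.array([-np.cos(ar),0,np.sin(ar)]);et=np.array([np.sin(ar),0,np.cos(ar)])
    print("t",s["time_s"],"phi",a.round(1),"r",r.round(1),"y",g[1].round(1),"F rad",(f@er).round(1),"tan",(f@et).round(1),"y",f[1].round(1),"w",s["width"].round(4),s["torque"].round(2))
    return s
E
python3 -c "
from h import *
st()"
```

```text
Traceback (most recent call last):
  File "h.py", line 41, in st
    print("t",s["time_s"],"phi",a.round(1),"r",r.round(1),"y",g[1].round(1),"F rad",(f@er).round(1),"tan",(f@et).round(1),"y",f[1].round(1),"w",s["width"].round(4),s["torque"].round(2))
                                                                                                                                                ^^^^^^^^^^^^^^^^
AttributeError: 'float' object has no attribute 'round'
```

```bash
sed -i 's/s\["width"\].round(4)/round(s["width"],4)/' h.py
python3 -c "
from h import *
s=st(); print(knob(54), s['eef_pos'])
im,d=optics.read_camera('side'); im2,_=optics.read_camera('scene')
cv2.imwrite('pics/g2.png',np.hstack([cv2.resize(im[150:310,150:300,::-1],(396,422)),cv2.resize(im2[160:340,120:290,::-1],(399,422))]))
"
```

```text
t 4.075 phi 50.9 r 89.1 y -1.1 F rad 29.2 tan -6.1 y -0.6 w 0.016 [-1.52  3.25 -2.12]
[0.55297137 0.2746574  0.10508951] [0.5464568  0.27350806 0.10593962]
```

View pics/g2.png

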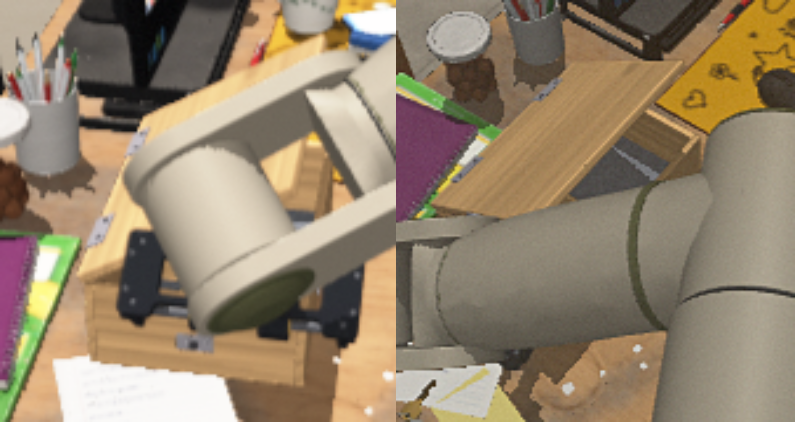

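Lid is about a third open, following the knob (knob hidden behind the wrist in both views). Check the settled force.

```bash
python3 -c "
from h import *
s=st(); print(s['contact_force'],s['dq'].round(3))
"
```

```text
t 4.175 phi 52.1 r 89.4 y -1.1 F rad 27.8 tan -6.0 y -0.7 w 0.0153 [-1.67  3.   -1.98]
[-21.81820034  -1.00809877  18.23550157] [ 0.006 -0.002  0.026  0.001 -0.012  0.01 ]
```

```bash
cat >> h.py <<'E'
FOOT=np.array([0,165,51.3])
def er(a): a=np.radians(a); return C@np.array([-np.cos(a),0,np.sin(a)])
E
python3 -c "
from h import *
s=st(); R=s['eef_rot']
start=(s['eef_pos']-er(50)*.005,R)
plan([(knob(a),RK,.1) for a in (49,56,63,70,77)],start=start)
"
```

```text
t 4.175 phi 49.5 r 84.5 y -0.1 F rad 28.0 tan -4.8 y -0.7 w 0.0153 [-1.67  3.   -1.98]
[{"offset": [-1.8, -3.7, -2.7], "delta_rot": [-0.007, 0.001, -0.004], "hand": 0.1}, {"offset": [-5.4, 4.5, -7.9], "delta_rot": [-0.007, 0.001, -0.004], "hand": 0.1}, {"offset": [-8.4, 13.3, -12.2], "delta_rot": [-0.007, 0.001, -0.004], "hand": 0.1}, {"offset": [-10.7, 22.7, -15.6], "delta_rot": [-0.007, 0.001, -0.004], "hand": 0.1}, {"offset": [-12.4, 32.6, -18.1], "delta_rot": [-0.007, 0.001, -0.004], "hand": 0.1}]
```

Call:
send_rows([
  {"offset": [-2,-3.5,-2.7],"delta_rot": [0,0,0],"hand": 0.1},
  {"offset": [-3.5,0.5,-5],"delta_rot": [0,0,0],"hand": 0.1},
  {"offset": [-5.4,4.5,-8],"delta_rot": [0,0,0],"hand": 0.1},
])

```text
time_s: 4.55
eef_pos: [0.5538, 0.2735, 0.1135]
eef_rot: [[-0.007, 1.0, 0.004], [0.82, 0.008, -0.572], [-0.572, -0.001, -0.82]]
contact_force: [-4.3, -4.3, -3.2]
width: 0.0152
grasp_force: 12.0
```

```bash
python3 -c "
from h import *
s=st(); R=s['eef_rot']
plan([(knob(a),R,.1) for a in (62,69,76,83,90)])
"
```

```text
t 4.55 phi 55.3 r 85.7 y -0.2 F rad -0.1 tan -5.4 y -4.2 w 0.0152 [ 0.11  0.47 -0.3 ]
[{"offset": [-2.2, 9.1, -3.5], "delta_rot": [0.0, 0.0, 0.0], "hand": 0.1}, {"offset": [-4.6, 18.5, -7.0], "delta_rot": [0.0, 0.0, 0.0], "hand": 0.1}, {"offset": [-6.4, 28.3, -9.6], "delta_rot": [0.0, 0.0, 0.0], "hand": 0.1}, {"offset": [-7.4, 38.5, -11.2], "delta_rot": [0.0, 0.0, 0.0], "hand": 0.1}, {"offset": [-7.7, 48.7, -11.7], "delta_rot": [0.0, 0.0, 0.0], "hand": 0.1}]
```

Call:
send_rows([
  {"offset": [-2.7,8.7,-4.2],"delta_rot": [0,0,0],"hand": 0.1},
  {"offset": [-5.2,18,-8],"delta_rot": [0,0,0],"hand": 0.1},
  {"offset": [-7,28,-10.5],"delta_rot": [0,0,0],"hand": 0.1},
])

```text
time_s: 4.92
eef_pos: [0.5823, 0.2741, 0.1281]
eef_rot: [[-0.006, 1.0, 0.005], [0.82, 0.008, -0.572], [-0.572, 0.001, -0.82]]
contact_force: [-5.1, -1.8, 7.7]
width: 0.0154
grasp_force: 12.0
```

```bash
python3 -c "
from h import *
s=st(); R=s['eef_rot']
plan([(knob(a),R,.1) for a in (82,89,96,103,110)])
"
```

```text
t 4.925 phi 76.6 r 87.4 y 0.0 F rad 8.7 tan -3.2 y -1.7 w 0.0154 [-0.62  0.88 -0.58]
[{"offset": [0.8, 8.5, 1.2], "delta_rot": [0.0, 0.0, 0.0], "hand": 0.1}, {"offset": [0.4, 18.8, 0.5], "delta_rot": [0.0, 0.0, 0.0], "hand": 0.1}, {"offset": [0.7, 29.1, 0.9], "delta_rot": [0.0, 0.0, 0.0], "hand": 0.1}, {"offset": [1.7, 39.2, 2.2], "delta_rot": [0.0, 0.0, 0.0], "hand": 0.1}, {"offset": [3.4, 49.1, 4.6], "delta_rot": [0.0, 0.0, 0.0], "hand": 0.1}]
```

Call:
send_rows([
  {"offset": [-1.7,8.5,-2.3],"delta_rot": [0,0,0],"hand": 0.1},
  {"offset": [-2,18.5,-3],"delta_rot": [0,0,0],"hand": 0.1},
  {"offset": [-1.8,28.5,-2.6],"delta_rot": [0,0,0],"hand": 0.1},
])

```text
time_s: 5.3
eef_pos: [0.6113, 0.2747, 0.1305]
eef_rot: [[-0.006, 1.0, 0.007], [0.821, 0.009, -0.571], [-0.571, 0.002, -0.821]]
contact_force: [-2.0, 0.4, 3.4]
width: 0.0152
grasp_force: 12.0
```

```bash
echo "FOOT[2]=54.3" >>h.py; python3 -c "
from h import *
s=st(); R=s['eef_rot']
plan([(knob(a),R,.1) for a in (102,107,112,117)])
"
```

```text
t 5.3 phi 95.9 r 84.8 y 0.3 F rad 3.1 tan -2.3 y 0.4 w 0.0152 [-0.02  0.44 -0.28]
[{"offset": [0.8, 8.8, 1.7], "delta_rot": [0.0, 0.0, 0.0], "hand": 0.1}, {"offset": [1.9, 16.0, 3.2], "delta_rot": [0.0, 0.0, 0.0], "hand": 0.1}, {"offset": [3.3, 22.9, 5.2], "delta_rot": [0.0, 0.0, 0.0], "hand": 0.1}, {"offset": [5.1, 29.6, 7.7], "delta_rot": [0.0, 0.0, 0.0], "hand": 0.1}]
```

Call:
send_rows([
  {"offset": [0.6,8.8,1.4],"delta_rot": [0,0,0],"hand": 0.1},
  {"offset": [1.7,16,2.9],"delta_rot": [0,0,0],"hand": 0.1},
  {"offset": [3,22.5,4.7],"delta_rot": [0,0,0],"hand": 0.1},
])

```text
time_s: 5.68
eef_pos: [0.6333, 0.2748, 0.123]
eef_rot: [[-0.008, 1.0, 0.006], [0.821, 0.009, -0.571], [-0.571, 0.0, -0.821]]
contact_force: [-1.7, 2.6, 1.2]
width: 0.0152
grasp_force: 12.0
```

```bash
python3 -c "
from h import *
s=st(); R=s['eef_rot']
plan([(knob(a),R,.1) for a in (114,117,119)])
"
```

```text
t 5.675 phi 111.8 r 82.8 y 0.2 F rad 0.5 tan -2.0 y 2.6 w 0.0152 [ 0.46  0.25 -0.2 ]
[{"offset": [-0.2, 3.6, -0.1], "delta_rot": [0.0, 0.0, 0.0], "hand": 0.1}, {"offset": [0.9, 7.6, 1.5], "delta_rot": [0.0, 0.0, 0.0], "hand": 0.1}, {"offset": [1.7, 10.2, 2.6], "delta_rot": [0.0, 0.0, 0.0], "hand": 0.1}]
```

Call:
send_rows([
  {"offset": [0.8,3.5,1.2],"delta_rot": [0,0,0],"hand": 0.1},
  {"offset": [1.8,7,2.6],"delta_rot": [0,0,0],"hand": 0.1},
  {"offset": [2.3,9,3.4],"delta_rot": [0,0,0],"hand": 0.1},
])

```text
time_s: 6.05
eef_pos: [0.6414, 0.2748, 0.1191]
eef_rot: [[-0.008, 1.0, 0.003], [0.82, 0.008, -0.572], [-0.572, -0.002, -0.82]]
contact_force: [-9.8, 3.8, 4.8]
width: 0.0155
grasp_force: 12.0
```

```bash
python3 -c "
from h import *
s=st(); print(s['contact_force'])"
```

```text
t 6.05 phi 118.0 r 82.7 y 0.0 F rad -0.4 tan -10.8 y 4.0 w 0.0155 [ 0.21  1.33 -0.89]
[-9.7524312   3.83719011  4.75391051]
```

Call:
send_rows([
  {"offset": [0,0,0],"delta_rot": [0,0,0],"hand": 0.5},
  {"offset": [0,0,0],"delta_rot": [0,0,0],"hand": 0.5},
  {"offset": [0,0,-15],"delta_rot": [0,0,0],"hand": 0.5},
  {"offset": [0,0,-50],"delta_rot": [0,0,0],"hand": 0.5},
  {"offset": [0,0,-100],"delta_rot": [0,0,0],"hand": 0.5},
])

```text
time_s: 6.68
eef_pos: [0.6414, 0.3312, 0.2016]
eef_rot: [[-0.007, 1.0, 0.003], [0.82, 0.008, -0.572], [-0.572, -0.001, -0.82]]
contact_force: [0.4, 0.1, 1.0]
width: 0.0436
grasp_force: 0.0
```

Run:
```python
from h import *
s=sensors.observe(); print(s["eef_pos"],s["contact_force"],s["joint_positions"])
im,d,P=cloud("side"); im2,d2,P2=cloud("scene")
cv2.imwrite('pics/g3.png',np.hstack([cv2.resize(im[110:310,150:310,::-1],(400,500)),cv2.resize(im2[130:330,120:280,::-1],(400,500))]))
dk=(im.max(2)<60)&(P[...,0]>.5)&(P[...,0]<.75)&(P[...,1]>.24)&(P[...,1]<.31)&(P[...,2]>.03)&(P[...,2]<.16)
nn,l,st_,c=cv2.connectedComponentsWithStats(dk.astype(np.uint8))
for i in range(1,nn):
    if st_[i,4]>15: print(st_[i],np.median(P[l==i],0).round(3))
# lid plane
k=(P2[...,2]>.14)&(P2[...,2]<.29)&(P2[...,0]>.58)&(P2[...,0]<.78)&(P2[...,1]>0)&(P2[...,1]<.22)
k=cv2.erode(k.astype(np.uint8),np.ones((5,5)))>0
q=P2[k]; n=np.linalg.svd(q-q.mean(0),full_matrices=False)[2][2]; print(len(q),q.mean(0),n,"angle",np.arctan2(abs(n[0]),abs(n[2])), q[:,2].max())
```

```text
[0.64141411 0.33118981 0.20161362] [0.43794175 0.09502379 1.01488194] [ 0.48948763  1.08628174  0.38883341 -0.56972094  1.92123013  0.35085351]
[201 255   7  11  64] [0.639 0.28  0.125]
400 [0.65543002 0.1166527  0.21973028] [0.92918914 0.01229198 0.36940013] angle 1.1924028787944008 0.2665756785749528
```

View pics/g3.png

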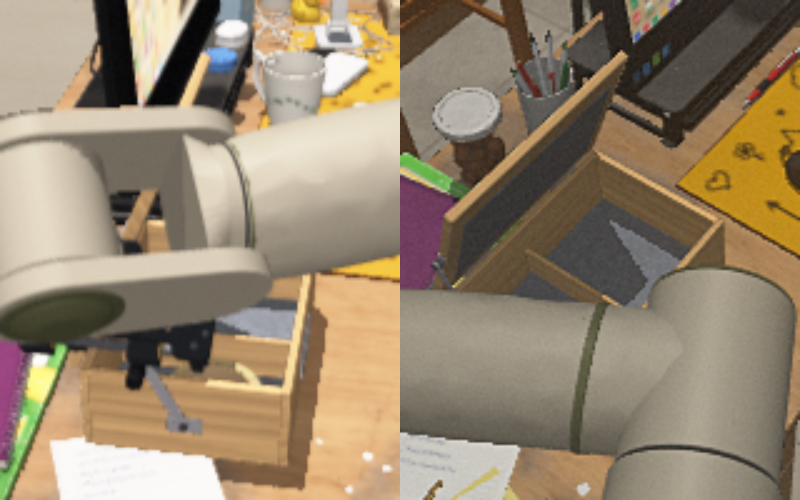

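Lid is up at 1.19 on the locked stay (measured plane angle; knob at (0.639,0.28,0.125)); the compartment is empty. Measure the stapler now unobstructed.

Run:
```python
from h import *
for n in("scene","side"):
    im,d,P=cloud(n)
    z0=np.median(P[(P[...,0]>.4)&(P[...,0]<.55)&(P[...,1]>-.3)&(P[...,1]<-.23)&(P[...,2]<.02)],0); print(n,"desk z",z0[2])
    k=(P[...,2]>.015)&(P[...,2]<.065)&(P[...,0]>.38)&(P[...,0]<.58)&(P[...,1]>-.41)&(P[...,1]<-.28)
    q=P[k]; r=cv2.minAreaRect(q[:,:2].astype(np.float32)*1000); print(k.sum(),r,np.percentile(q,[1,99],0).round(3).tolist())
    k&=(P[...,2]>.036);q=P[k];
    e=np.linalg.svd(q[:,:2]-q[:,:2].mean(0),full_matrices=False)[2][0]; u=q[:,:2]@e; v=q[:,:2]@[-e[1],e[0]]
    print("axis",np.degrees(np.arctan2(*(e*np.sign(e[0]))[::-1])),"mid",e*(u.min()+u.max())/2+np.array([-e[1],e[0]])*(v.min()+v.max())/2,np.ptp(u),np.ptp(v))
    m=(P[...,2]>.02)&(P[...,2]<.11)&(P[...,0]>.48)&(P[...,0]<.75)&(P[...,1]>-.56)&(P[...,1]<-.36)
    lab=cv2.connectedComponentsWithStats(m.astype(np.uint8)); i=1+np.argmax(lab[2][1:,4]); q=P[lab[1]==i]; print("mug",np.percentile(q,[1,99],0).round(3).tolist())
```

```text
scene desk z 0.0020895340933493323
294 ((465.77276611328125, -347.3213195800781), (31.90134048461914, 109.38416290283203), 84.8219985961914) [[0.412, -0.363, 0.016], [0.519, -0.328, 0.053]]
axis -5.312186551037431 mid [ 0.46570791 -0.34782254] 0.10939753725297202 0.03076515470423813
mug [[0.67, -0.559, 0.022], [0.737, -0.362, 0.108]]
side desk z nan
  return _methods._mean(a, axis=axis, dtype=dtype,
  ret = um.true_divide(
Traceback (most recent call last):
IndexError: index -1 is out of bounds for axis 0 with size 0
```

```bash
cat >> h.py <<'E'
SA=np.radians(-5.5); AX=np.array([np.cos(SA),np.sin(SA),0]); SC=np.array([.466,-.348,0])
def RS(yaw,tilt=np.radians(6)):
    a=np.array([np.cos(yaw),np.sin(yaw),0]); return frame(a*np.sin(tilt)-np.array([0,0,np.cos(tilt)]),np.cross([0,0,-1],a))
E
python3 - <<'E'
from h import *
im,d,P=cloud("scene")
k=(P[...,2]>.015)&(P[...,2]<.065)&(P[...,0]>.38)&(P[...,0]<.58)&(P[...,1]>-.41)&(P[...,1]<-.28)
q=P[k]-SC; s=q@AX; t=q@[-AX[1],AX[0],0]
for a in range(-60,60,12):
    w=(s*1000>a)&(s*1000<a+12)
    if w.any(): print(a,q[w,2].max().round(3),np.median(q[w,2]).round(3),(t[w].min()).round(3),t[w].max().round(3))
R=RS(SA)
g=SC+AX*(-.012)+[0,0,.031]
plan([(np.array([.52,.31,.28]),RK,.5),(np.array([.42,0.,.26]),RS(.6),1),(g+[0,0,.12],R,1)])
E
```

```text
-60 0.047 0.035 -0.012 0.017
-48 0.048 0.042 -0.013 0.015
-36 0.049 0.044 -0.014 0.017
-24 0.051 0.045 -0.009 0.016
-12 0.052 0.045 -0.01 0.017
0 0.05 0.047 -0.012 0.014
12 0.054 0.048 -0.011 0.015
24 0.055 0.048 -0.014 0.013
36 0.053 0.047 -0.011 0.018
48 0.051 0.047 -0.009 0.011
[{"offset": [-20.7, -40.6, -18.1], "delta_rot": [-0.001, -0.001, -0.001], "hand": 0.5}, {"offset": [-41.5, -81.2, -36.1], "delta_rot": [-0.002, -0.001, -0.001], "hand": 0.5}, {"offset": [-62.2, -121.7, -54.2], "delta_rot": [-0.003, -0.002, -0.002], "hand": 0.5}, {"offset": [-92.4, -134.6, -30.0], "delta_rot": [0.028, 0.081, 0.12], "hand": 1}, {"offset": [-122.7, -147.4, -5.8], "delta_rot": [0.06, 0.163, 0.241], "hand": 1}]
[{"offset": [-35.8, -3.5, 19.2], "delta_rot": [0.031, 0.082, 0.121], "hand": 1}, {"offset": [-71.6, -7.0, 38.5], "delta_rot": [0.062, 0.164, 0.242], "hand": 1}, {"offset": [-107.4, -10.6, 57.7], "delta_rot": [0.094, 0.246, 0.364], "hand": 1}, {"offset": [-143.2, -14.1, 77.0], "delta_rot": [0.125, 0.328, 0.485], "hand": 1}, {"offset": [-179.0, -17.6, 96.2], "delta_rot": [0.157, 0.41, 0.606], "hand": 1}]
[{"offset": [-35.0, 20.8, 2.6], "delta_rot": [0.031, 0.082, 0.122], "hand": 1}, {"offset": [-64.3, 60.6, 19.2], "delta_rot": [0.025, 0.08, 0.221], "hand": 1}, {"offset": [-93.6, 100.5, 35.7], "delta_rot": [0.018, 0.078, 0.32], "hand": 1}, {"offset": [-122.9, 140.3, 52.2], "delta_rot": [0.012, 0.075, 0.419], "hand": 1}, {"offset": [-152.3, 180.2, 68.7], "delta_rot": [0.005, 0.073, 0.519], "hand": 1}]
[{"offset": [-6.8, 49.5, 15.0], "delta_rot": [-0.01, 0.0, 0.098], "hand": 1}, {"offset": [-13.5, 99.0, 29.9], "delta_rot": [-0.021, 0.0, 0.197], "hand": 1}, {"offset": [-20.3, 148.5, 44.9], "delta_rot": [-0.031, 0.0, 0.296], "hand": 1}]
```

Call:
send_rows([
  {"offset": [-21,-41,-18],"delta_rot": [0,0,0],"hand": 0.5},
  {"offset": [-41,-81,-36],"delta_rot": [0,0,0],"hand": 0.5},
  {"offset": [-62,-122,-54],"delta_rot": [-0.003,-0.002,-0.002],"hand": 0.5},
  {"offset": [-92,-135,-30],"delta_rot": [0.028,0.081,0.12],"hand": 1},
  {"offset": [-123,-147,-6],"delta_rot": [0.06,0.163,0.241],"hand": 1},
])

```text
time_s: 7.55
eef_pos: [0.4938, 0.2312, 0.2751]
eef_rot: [[0.238, 0.971, -0.038], [0.876, -0.231, -0.424], [-0.42, 0.068, -0.905]]
contact_force: [1.2, 0.2, -0.3]
width: 0.0623
grasp_force: 0.0
```

Call:
send_rows([
  {"offset": [-36,-3.5,19],"delta_rot": [0.031,0.082,0.121],"hand": 1},
  {"offset": [-72,-7,38.5],"delta_rot": [0.062,0.164,0.242],"hand": 1},
  {"offset": [-107,-10.6,58],"delta_rot": [0.094,0.246,0.364],"hand": 1},
  {"offset": [-143,-14,77],"delta_rot": [0.125,0.328,0.485],"hand": 1},
  {"offset": [-179,-17.6,96],"delta_rot": [0.157,0.41,0.606],"hand": 1},
])

```text
time_s: 8.18
eef_pos: [0.4311, 0.0377, 0.2624]
eef_rot: [[0.755, 0.654, 0.042], [0.655, -0.755, -0.012], [0.024, 0.036, -0.999]]
contact_force: [1.4, 0.3, -0.3]
width: 0.0881
grasp_force: 0.0
```

Call:
send_rows([
  {"offset": [-35,21,2.6],"delta_rot": [0.031,0.082,0.122],"hand": 1},
  {"offset": [-64,60.6,19],"delta_rot": [0.025,0.08,0.221],"hand": 1},
  {"offset": [-94,100.5,36],"delta_rot": [0.018,0.078,0.32],"hand": 1},
  {"offset": [-123,140,52],"delta_rot": [0.012,0.075,0.419],"hand": 1},
  {"offset": [-152,180,69],"delta_rot": [0.005,0.073,0.519],"hand": 1},
])

```text
time_s: 8.8
eef_pos: [0.4385, -0.1987, 0.1966]
eef_rot: [[0.975, 0.195, 0.103], [0.194, -0.981, 0.023], [0.105, -0.002, -0.994]]
contact_force: [0.6, -0.7, -0.5]
width: 0.0881
grasp_force: 0.0
```

Call:
send_rows([
  {"offset": [-7,49.5,15],"delta_rot": [-0.01,0,0.098],"hand": 1},
  {"offset": [-13.5,99,30],"delta_rot": [-0.021,0,0.197],"hand": 1},
  {"offset": [-20,148.5,45],"delta_rot": [-0.031,0,0.296],"hand": 1},
])

```text
time_s: 9.18
eef_pos: [0.4535, -0.3469, 0.1495]
eef_rot: [[0.989, -0.101, 0.104], [-0.101, -0.995, -0.007], [0.105, -0.003, -0.995]]
contact_force: [1.5, -0.1, -0.2]
width: 0.0885
grasp_force: 0.0
```

Run:
```python
from h import *
s=sensors.observe(); print(s["eef_pos"],s["eef_rot"].round(3).tolist(),s["joint_positions"].round(2))
im,d=optics.read_camera("wrist"); cv2.imwrite("pics/w1.png",im[...,::-1])
R=RS(SA); g=SC+AX*(-.012)+[0,0,.031]
plan([(g,R,1)],mm=40)
```

```text
[ 0.45354649 -0.34693491  0.14949515] [[0.989, -0.101, 0.104], [-0.101, -0.995, -0.007], [0.105, -0.003, -0.995]] [-0.89  0.45  1.55  0.09  1.07  0.74]
[{"offset": [-3.8, -1.4, 38.6], "delta_rot": [-0.001, 0.0, -0.004], "hand": 1}, {"offset": [-7.5, -2.8, 77.1], "delta_rot": [-0.001, 0.001, -0.008], "hand": 1}, {"offset": [-11.3, -4.2, 115.7], "delta_rot": [-0.002, 0.001, -0.012], "hand": 1}]
```

View pics/w1.png

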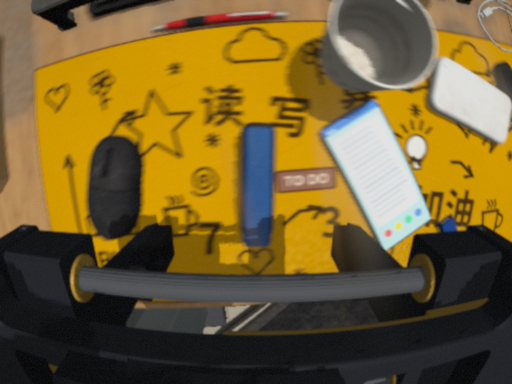

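Wrist view: stapler (258,185) is centred and aligned between the fingers; mouse left (115,187), phone right (375,170), mug (380,40) clear.

Call:
send_rows([
  {"offset": [-4,-1.4,38.6],"delta_rot": [0,0,0],"hand": 0.7},
  {"offset": [-7.5,-2,77],"delta_rot": [0,0,0],"hand": 0.7},
  {"offset": [-11.3,-3,115.7],"delta_rot": [0,0,0],"hand": 0.7},
  {"offset": [-11.3,-3,115.7],"delta_rot": [0,0,0],"hand": 0.7},
])

```text
time_s: 9.72
eef_pos: [0.4542, -0.3409, 0.0323]
eef_rot: [[0.99, -0.097, 0.101], [-0.097, -0.995, -0.003], [0.101, -0.007, -0.995]]
contact_force: [0.3, 0.1, 0.9]
width: 0.0613
grasp_force: 0.0
```

Call:
send_rows([
  {"offset": [0,0,0],"delta_rot": [0,0,0],"hand": 0.2},
  {"offset": [0,0,0],"delta_rot": [0,0,0],"hand": 0.2},
  {"offset": [0,0,0],"delta_rot": [0,0,0],"hand": 0.2},
  {"offset": [0,0,0],"delta_rot": [0,0,0],"hand": 0.2},
  {"offset": [0,0,0],"delta_rot": [0,0,0],"hand": 0.2},
], force=25)

```text
time_s: 10.35
eef_pos: [0.457, -0.3437, 0.0364]
eef_rot: [[0.99, -0.096, 0.108], [-0.095, -0.995, -0.011], [0.108, 0.001, -0.994]]
contact_force: [-1.0, -1.9, 5.8]
width: 0.0269
grasp_force: 25.1
```

Run:
```python
from h import *
s=sensors.observe(); print(s["eef_pos"],s["contact_force"],s["width"],s["grasp_force"],s["eef_rot"].round(3).tolist())
p=s["eef_pos"]; R=s["eef_rot"]
off=np.linalg.norm((SC-p)[:2]); print("ctr offset along axis",(SC-p)@AX,(SC-p)@[-AX[1],AX[0],0])
yaw0=np.arctan2(R[1,0],R[0,0]); RP=Ro.from_euler('z',YAW-SA).as_matrix()@R
ctr=W([-22,-53,0]); tgt=ctr-C@np.array([.012,0,0]); print(ctr,tgt)
up=.27
plan([(p+[0,0,.06],R,.2),(np.array([.43,-.2,up]),R,.2),(np.array([.44,0,up]),RP,.2),(np.array([tgt[0],tgt[1],.20]),RP,.2)],mm=50)
```

```text
[ 0.45695421 -0.34368079  0.03640561] [-1.02792499 -1.94117588  5.75538138] 0.02687725571433382 25.113163384376094 [[0.99, -0.096, 0.108], [-0.095, -0.995, -0.011], [0.108, 0.001, -0.994]]
ctr offset along axis 0.009418127869359784 -0.003432324327675932
[0.58313757 0.06173982 0.        ] [0.57113843 0.06159583 0.        ]
[{"offset": [3.3, 0.0, -29.8], "delta_rot": [0.0, 0.0, 0.0], "hand": 0.2}, {"offset": [6.5, 0.0, -59.6], "delta_rot": [0.0, 0.0, 0.0], "hand": 0.2}, {"offset": [2.2, -28.0, -95.1], "delta_rot": [0.0, 0.0, 0.0], "hand": 0.2}, {"offset": [-2.1, -56.1, -130.5], "delta_rot": [0.0, 0.0, 0.0], "hand": 0.2}, {"offset": [-6.4, -84.1, -165.9], "delta_rot": [0.0, 0.0, 0.0], "hand": 0.2}]
[{"offset": [-4.3, -28.1, -35.4], "delta_rot": [0.0, 0.0, 0.0], "hand": 0.2}, {"offset": [-8.6, -56.2, -70.8], "delta_rot": [0.0, 0.0, 0.0], "hand": 0.2}, {"offset": [-10.4, -96.2, -71.1], "delta_rot": [0.002, 0.0, -0.021], "hand": 0.2}, {"offset": [-12.3, -136.2, -71.3], "delta_rot": [0.005, 0.0, -0.043], "hand": 0.2}, {"offset": [-14.1, -176.2, -71.5], "delta_rot": [0.007, 0.0, -0.064], "hand": 0.2}]
[{"offset": [0.8, -40.0, 0.0], "delta_rot": [0.002, 0.0, -0.022], "hand": 0.2}, {"offset": [1.5, -80.1, 0.1], "delta_rot": [0.005, 0.0, -0.043], "hand": 0.2}, {"offset": [31.7, -96.5, 21.0], "delta_rot": [0.005, 0.0, -0.043], "hand": 0.2}, {"offset": [61.9, -112.9, 41.8], "delta_rot": [0.005, 0.0, -0.043], "hand": 0.2}, {"offset": [92.1, -129.4, 62.7], "delta_rot": [0.005, 0.0, -0.043], "hand": 0.2}]
[{"offset": [30.9, -15.0, 21.0], "delta_rot": [0.0, 0.0, 0.0], "hand": 0.2}]
```

Call:
send_rows([
  {"offset": [3,0,-30],"delta_rot": [0,0,0],"hand": 0.2},
  {"offset": [6.5,0,-60],"delta_rot": [0,0,0],"hand": 0.2},
  {"offset": [6.5,0,-60],"delta_rot": [0,0,0],"hand": 0.2},
])

```text
time_s: 10.72
eef_pos: [0.4571, -0.3432, 0.0971]
eef_rot: [[0.99, -0.095, 0.108], [-0.095, -0.995, -0.011], [0.109, 0.001, -0.994]]
contact_force: [-0.6, 0.4, -1.8]
width: 0.0269
grasp_force: 24.1
```

Run:
```python
from h import *
s=sensors.observe(); print(s["eef_pos"],s["contact_force"],s["width"],s["grasp_force"])
im,d,P=cloud("side"); cv2.imwrite("pics/l1.png",cv2.resize(im[110:230,230:350,::-1],(480,480)))
im,d,P=cloud("side")
hsv=cv2.cvtColor(im,cv2.COLOR_RGB2HSV)
b=(hsv[...,0]>100)&(hsv[...,0]<125)&(hsv[...,1]>110)&(P[...,2]>.06)&(P[...,2]<.14)&(P[...,0]>.38)&(P[...,0]<.56)&(P[...,1]>-.41)&(P[...,1]<-.28)
q=P[b]; print(b.sum(),q.min(0),q.max(0)); 
for x in np.arange(.40,.53,.02):
    w=abs(q[:,0]-x)<.01
    if w.any(): print(x.round(2),q[w,2].min().round(3),q[w,2].max().round(3))
```

```text
[ 0.45711145 -0.34324031  0.09707956] [-0.56337162  0.38295569 -1.81678502] 0.026919139365912524 24.110358024481684
147 [ 0.41380612 -0.35519079  0.06114791] [ 0.52571858 -0.317788    0.11338247]
0.42 0.09 0.104
0.44 0.089 0.108
0.46 0.111 0.113
0.48 0.095 0.11
0.5 0.096 0.111
0.52 0.061 0.112
```

View pics/l1.png

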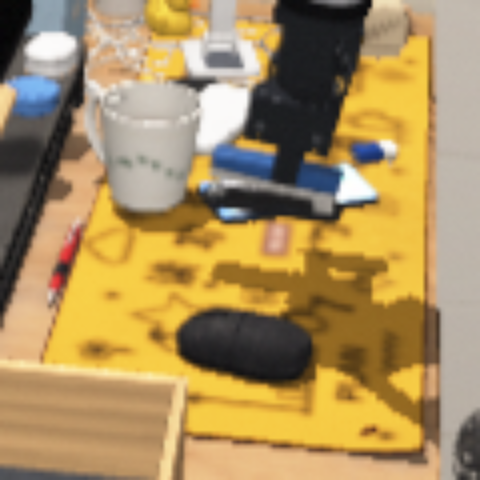

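Stapler is held level (about (285,180) in crop), mug, mouse and phone undisturbed. Carry it over.

Call:
send_rows([
  {"offset": [-4,-28,-35.5],"delta_rot": [0,0,0],"hand": 0.2},
  {"offset": [-8.5,-56,-71],"delta_rot": [0,0,0],"hand": 0.2},
  {"offset": [-13,-84,-106],"delta_rot": [0,0,0],"hand": 0.2},
  {"offset": [-17,-112,-142],"delta_rot": [0,0,0],"hand": 0.2},
  {"offset": [-21,-140,-177],"delta_rot": [0,0,0],"hand": 0.2},
])

```text
time_s: 11.45
eef_pos: [0.4298, -0.1987, 0.2691]
eef_rot: [[0.99, -0.096, 0.104], [-0.095, -0.995, -0.007], [0.104, -0.003, -0.995]]
contact_force: [0.3, 0.5, -1.0]
width: 0.0269
grasp_force: 24.1
```

Call:
send_rows([
  {"offset": [-2,-40,0],"delta_rot": [0.002,0,-0.021],"hand": 0.2},
  {"offset": [-4,-80,0],"delta_rot": [0.005,0,-0.043],"hand": 0.2},
  {"offset": [-5.5,-120,0],"delta_rot": [0.007,0,-0.064],"hand": 0.2},
  {"offset": [-6,-160,0],"delta_rot": [0.009,0,-0.086],"hand": 0.2},
  {"offset": [-6,-200,0],"delta_rot": [0.011,0,-0.107],"hand": 0.2},
])

```text
time_s: 12.08
eef_pos: [0.4431, 0.0011, 0.2677]
eef_rot: [[0.995, 0.013, 0.104], [0.012, -1.0, 0.003], [0.104, -0.002, -0.995]]
contact_force: [-0.0, -1.2, -1.4]
width: 0.0266
grasp_force: 24.1
```

Run:
```python
from h import *
s=sensors.observe(); print(s["eef_pos"],s["contact_force"],s["width"],s["eef_rot"].round(3).tolist(),s["joint_positions"].round(2))
R=RS(YAW,np.radians(6.2)); R=C@np.array([[.994,0,.108],[0,-1,0],[.108,0,-.994]])
ctr=W([-21,-53,0]); tgt=ctr-C@np.array([.0095,.0015,0])
plan([(np.array([tgt[0],tgt[1],.20]),R,.2),(tgt+[0,0,.060],R,.2),(tgt+[0,0,.049],R,.2)],mm=45)
```

```text
[0.44307326 0.0011082  0.26766907] [-0.04907034 -1.24837873 -1.37247882] 0.026627784751678187 [[0.995, 0.013, 0.104], [0.012, -1.0, 0.003], [0.104, -0.002, -0.995]] [-0.28  0.05  1.74  0.03  1.25  1.27]
[{"offset": [31.1, -14.3, 20.3], "delta_rot": [0.0, 0.001, 0.0], "hand": 0.2}, {"offset": [62.3, -28.6, 40.6], "delta_rot": [-0.001, 0.002, 0.0], "hand": 0.2}, {"offset": [93.4, -42.9, 60.9], "delta_rot": [-0.001, 0.003, 0.0], "hand": 0.2}, {"offset": [124.5, -57.2, 81.2], "delta_rot": [-0.002, 0.004, 0.0], "hand": 0.2}, {"offset": [120.9, -57.2, 116.0], "delta_rot": [-0.002, 0.004, 0.0], "hand": 0.2}]
[{"offset": [-3.8, 0.0, 34.8], "delta_rot": [0.0, 0.0, 0.0], "hand": 0.2}, {"offset": [-7.5, 0.0, 69.6], "delta_rot": [0.0, 0.0, 0.0], "hand": 0.2}, {"offset": [-11.3, 0.0, 104.4], "delta_rot": [0.0, 0.0, 0.0], "hand": 0.2}, {"offset": [-12.5, 0.0, 115.3], "delta_rot": [0.0, 0.0, 0.0], "hand": 0.2}]
```

Call:
send_rows([
  {"offset": [31,-14,20],"delta_rot": [0,0,0],"hand": 0.2},
  {"offset": [62,-28.6,40.6],"delta_rot": [0,0.002,0],"hand": 0.2},
  {"offset": [93.4,-43,61],"delta_rot": [0,0.003,0],"hand": 0.2},
  {"offset": [124.5,-57,81],"delta_rot": [-0.002,0.004,0],"hand": 0.2},
  {"offset": [121,-57,116],"delta_rot": [-0.002,0.004,0],"hand": 0.2},
])

```text
time_s: 12.7
eef_pos: [0.5767, 0.0593, 0.1646]
eef_rot: [[0.994, 0.013, 0.11], [0.013, -1.0, 0.001], [0.11, 0.001, -0.994]]
contact_force: [-0.5, 0.2, -2.1]
width: 0.0269
grasp_force: 24.1
```

Call:
send_rows([
  {"offset": [-4,0,35],"delta_rot": [0,0,0],"hand": 0.2},
  {"offset": [-7.5,0,70],"delta_rot": [0,0,0],"hand": 0.2},
  {"offset": [-11.3,0,104],"delta_rot": [0,0,0],"hand": 0.2},
])

```text
time_s: 13.08
eef_pos: [0.5746, 0.0584, 0.0592]
eef_rot: [[0.994, 0.012, 0.107], [0.012, -1.0, 0.001], [0.107, 0.0, -0.994]]
contact_force: [-0.4, 0.6, -1.7]
width: 0.0268
grasp_force: 24.1
```

Run:
```python
from h import *
s=sensors.observe(); print(s["eef_pos"],s["contact_force"],s["width"])
im,d=optics.read_camera("side"); im2,_=optics.read_camera("scene"); cv2.imwrite("pics/p1.png",np.hstack([cv2.resize(im[110:310,150:310,::-1],(400,500)),cv2.resize(im2[130:330,120:280,::-1],(400,500))]))
```

```text
[0.57463453 0.05844333 0.05919448] [-0.41336141  0.58804229 -1.65846159] 0.02683350853394697
```

View pics/p1.png

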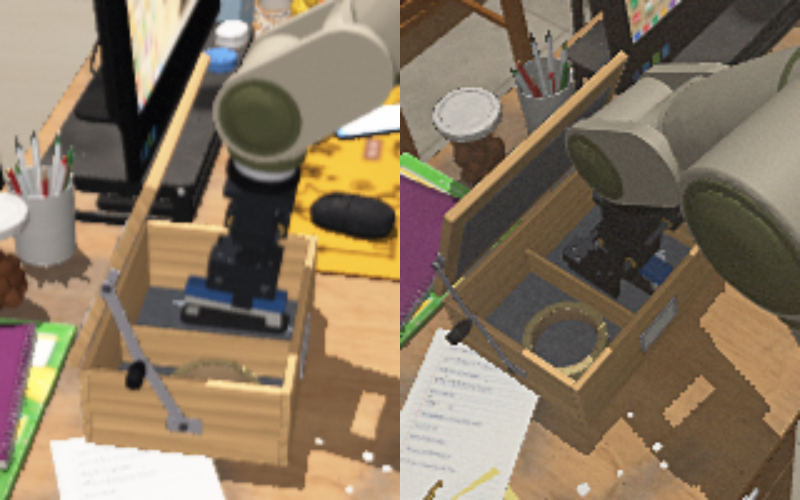

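Stapler hangs in the right compartment just above the floor, tape roll in the left, lid locked. Lower the last 13 mm.

Call:
send_rows([
  {"offset": [-0.7,0,6],"delta_rot": [0,0,0],"hand": 0.2},
  {"offset": [-1.2,0,11],"delta_rot": [0,0,0],"hand": 0.2},
  {"offset": [-1.4,0,13],"delta_rot": [0,0,0],"hand": 0.2},
  {"offset": [-1.4,0,13],"delta_rot": [0,0,0],"hand": 0.2},
])

```text
time_s: 13.68
eef_pos: [0.5759, 0.0583, 0.0494]
eef_rot: [[0.994, 0.012, 0.111], [0.012, -1.0, 0.0], [0.111, 0.001, -0.994]]
contact_force: [0.0, -0.4, -0.9]
width: 0.027
grasp_force: 24.1
```

Call:
send_rows([
  {"offset": [-0.2,0,1.5],"delta_rot": [0,0,0],"hand": 0.2},
  {"offset": [-0.4,0,3],"delta_rot": [0,0,0],"hand": 0.2},
  {"offset": [-0.4,0,3],"delta_rot": [0,0,0],"hand": 0.2},
])

```text
time_s: 14.05
eef_pos: [0.5757, 0.0583, 0.046]
eef_rot: [[0.994, 0.012, 0.11], [0.012, -1.0, 0.0], [0.11, 0.001, -0.994]]
contact_force: [-0.2, 0.6, -1.5]
width: 0.0265
grasp_force: 24.1
```

Call:
send_rows([
  {"offset": [-0.2,0,1.5],"delta_rot": [0,0,0],"hand": 0.2},
  {"offset": [-0.3,0,2.5],"delta_rot": [0,0,0],"hand": 0.2},
  {"offset": [-0.3,0,2.5],"delta_rot": [0,0,0],"hand": 0.2},
])

```text
time_s: 14.42
eef_pos: [0.5757, 0.0583, 0.0435]
eef_rot: [[0.994, 0.012, 0.111], [0.012, -1.0, 0.0], [0.111, 0.001, -0.994]]
contact_force: [-0.6, -1.2, -2.8]
width: 0.027
grasp_force: 24.1
```

Call:
send_rows([
  {"offset": [-0.2,0,1.5],"delta_rot": [0,0,0],"hand": 0.2},
  {"offset": [-0.3,0,2.5],"delta_rot": [0,0,0],"hand": 0.2},
  {"offset": [-0.3,0,2.5],"delta_rot": [0,0,0],"hand": 0.2},
])

```text
time_s: 14.8
eef_pos: [0.5759, 0.0584, 0.0428]
eef_rot: [[0.994, 0.012, 0.112], [0.012, -1.0, 0.0], [0.112, 0.001, -0.994]]
contact_force: [-7.9, 0.9, 16.0]
width: 0.0269
grasp_force: 25.7
```

Contact with the floor. Release and back out straight.

Call:
send_rows([
  {"offset": [0.2,0,-2],"delta_rot": [0,0,0],"hand": 0.2},
  {"offset": [0.2,0,-2],"delta_rot": [0,0,0],"hand": 0.5},
  {"offset": [0.2,0,-2],"delta_rot": [0,0,0],"hand": 0.5},
  {"offset": [0.2,0,-2],"delta_rot": [0,0,0],"hand": 0.5},
  {"offset": [0.2,0,-2],"delta_rot": [0,0,0],"hand": 0.5},
])

```text
time_s: 15.42
eef_pos: [0.5757, 0.0583, 0.043]
eef_rot: [[0.994, 0.012, 0.111], [0.012, -1.0, 0.0], [0.111, 0.001, -0.994]]
contact_force: [-0.2, 0.2, -0.3]
width: 0.0439
grasp_force: 0.0
```

Call:
send_rows([
  {"offset": [0,0,-20],"delta_rot": [0,0,0],"hand": 0.5},
  {"offset": [0,0,-60],"delta_rot": [0,0,0],"hand": 0.5},
  {"offset": [-10,0,-110],"delta_rot": [0,0,0],"hand": 0.5},
  {"offset": [-50,0,-140],"delta_rot": [0,0,0],"hand": 0.5},
  {"offset": [-100,0,-150],"delta_rot": [0,0,0],"hand": 0.5},
])

```text
time_s: 16.05
eef_pos: [0.4593, 0.0569, 0.1826]
eef_rot: [[0.993, 0.012, 0.114], [0.012, -1.0, -0.0], [0.114, 0.002, -0.993]]
contact_force: [-0.0, 0.2, 0.7]
width: 0.044
grasp_force: 0.0
```

Run:
```python
from h import *
s=sensors.observe(); print(s["time_s"],s["eef_pos"],s["width"],s["contact_force"])
for n in("side","scene"):
    im,d,P=cloud(n); hsv=cv2.cvtColor(im,cv2.COLOR_RGB2HSV)
    if n=="side":
        dk=(im.max(2)<60)&(P[...,0]>.5)&(P[...,0]<.75)&(P[...,1]>.255)&(P[...,1]<.31)&(P[...,2]>.03)&(P[...,2]<.16)
        q=P[dk]; print("knob",dk.sum(),np.median(q,0).round(4),q.min(0).round(3),q.max(0).round(3))
    b=(hsv[...,0]>100)&(hsv[...,0]<125)&(hsv[...,1]>110)&(P[...,2]>.02)&(P[...,2]<.09)&(P[...,0]>.5)&(P[...,0]<.7)&(P[...,1]>-.02)&(P[...,1]<.12)
    q=P[b]
    if len(q): print(n,len(q),np.percentile(q,[2,50,98],0).round(3).tolist())
# approach to the knob, RK 10 mm from tip
k=W([39,165,0]); k[0]=.640; k[1]=.281;k[2]=.122; tcp=k+RK[:,2]*.012; print("grip tcp",tcp)
plan([(np.array([.47,.22,.27]),RK,.5),(np.array([.60,.34,.25]),RK,.5),(tcp-RK[:,2]*.08,RK,.4)])
```

```text
16.05 [0.45930306 0.05694883 0.18263924] 0.04396751281919166 [-0.00632366  0.21062557  0.69514787]
knob 63 [0.6397 0.2793 0.1249] [0.633 0.261 0.115] [0.649 0.289 0.13 ]
side 335 [[0.533, 0.05, 0.039], [0.58, 0.068, 0.051], [0.635, 0.074, 0.058]]
scene 143 [[0.535, 0.049, 0.044], [0.564, 0.062, 0.052], [0.633, 0.073, 0.059]]
grip tcp [0.64008259 0.27411758 0.11217018]
[{"offset": [2.3, -14.7, -7.9], "delta_rot": [-0.036, -0.051, -0.141], "hand": 0.5}, {"offset": [4.6, -29.5, -15.7], "delta_rot": [-0.072, -0.102, -0.282], "hand": 0.5}, {"offset": [6.9, -44.2, -23.6], "delta_rot": [-0.108, -0.154, -0.422], "hand": 0.5}, {"offset": [9.2, -59.0, -31.5], "delta_rot": [-0.144, -0.205, -0.563], "hand": 0.5}, {"offset": [11.5, -73.7, -39.3], "delta_rot": [-0.18, -0.256, -0.704], "hand": 0.5}]
[{"offset": [8.5, -8.9, -11.6], "delta_rot": [-0.036, -0.051, -0.141], "hand": 0.5}, {"offset": [17.0, -17.8, -23.2], "delta_rot": [-0.072, -0.102, -0.282], "hand": 0.5}, {"offset": [25.4, -26.7, -34.7], "delta_rot": [-0.108, -0.153, -0.422], "hand": 0.5}, {"offset": [33.9, -35.7, -46.3], "delta_rot": [-0.144, -0.205, -0.563], "hand": 0.5}, {"offset": [42.3, -44.6, -57.8], "delta_rot": [-0.18, -0.256, -0.704], "hand": 0.5}]
[{"offset": [8.3, -0.2, -14.7], "delta_rot": [-0.036, -0.051, -0.141], "hand": 0.5}, {"offset": [40.4, 28.1, -27.2], "delta_rot": [-0.036, -0.051, -0.141], "hand": 0.5}, {"offset": [72.5, 56.3, -39.7], "delta_rot": [-0.036, -0.051, -0.141], "hand": 0.5}, {"offset": [104.6, 84.5, -52.2], "delta_rot": [-0.036, -0.051, -0.141], "hand": 0.5}, {"offset": [136.6, 112.7, -64.6], "delta_rot": [-0.036, -0.051, -0.141], "hand": 0.5}]
[{"offset": [12.4, 19.7, 35.4], "delta_rot": [0.0, 0.0, 0.0], "hand": 0.4}, {"offset": [24.7, 39.3, 70.9], "delta_rot": [0.0, 0.0, 0.0], "hand": 0.4}]
```

Call:
send_rows([
  {"offset": [2.3,-14.7,-8],"delta_rot": [-0.036,-0.051,-0.141],"hand": 0.5},
  {"offset": [4.6,-29.5,-15.7],"delta_rot": [-0.072,-0.102,-0.282],"hand": 0.5},
  {"offset": [7,-44,-23.6],"delta_rot": [-0.108,-0.154,-0.422],"hand": 0.5},
  {"offset": [9,-59,-31.5],"delta_rot": [-0.144,-0.205,-0.563],"hand": 0.5},
  {"offset": [11.5,-73.7,-39],"delta_rot": [-0.18,-0.256,-0.704],"hand": 0.5},
])

```text
time_s: 16.77
eef_pos: [0.4667, 0.1315, 0.2212]
eef_rot: [[0.751, 0.658, -0.062], [0.626, -0.738, -0.252], [-0.211, 0.15, -0.966]]
contact_force: [-0.8, 0.4, -0.1]
width: 0.0441
grasp_force: 0.0
```

Call:
send_rows([
  {"offset": [8.5,-9,-11.6],"delta_rot": [-0.036,-0.051,-0.141],"hand": 0.5},
  {"offset": [17,-18,-23],"delta_rot": [-0.072,-0.102,-0.282],"hand": 0.5},
  {"offset": [25.4,-26.7,-34.7],"delta_rot": [-0.108,-0.153,-0.422],"hand": 0.5},
  {"offset": [34,-35.7,-46],"delta_rot": [-0.144,-0.205,-0.563],"hand": 0.5},
  {"offset": [42,-44.6,-58],"delta_rot": [-0.18,-0.256,-0.704],"hand": 0.5},
])

```text
time_s: 17.4
eef_pos: [0.4726, 0.2054, 0.2615]
eef_rot: [[0.128, 0.992, -0.024], [0.839, -0.121, -0.531], [-0.529, 0.047, -0.847]]
contact_force: [-0.4, -0.1, -0.6]
width: 0.0441
grasp_force: 0.0
```

Call:
send_rows([
  {"offset": [8.3,0,-14.7],"delta_rot": [-0.036,-0.051,-0.141],"hand": 0.5},
  {"offset": [40,28,-27],"delta_rot": [-0.036,-0.051,-0.141],"hand": 0.5},
  {"offset": [72.5,56,-40],"delta_rot": [-0.036,-0.051,-0.141],"hand": 0.5},
  {"offset": [104.6,84.5,-52],"delta_rot": [-0.036,-0.051,-0.141],"hand": 0.5},
  {"offset": [136.6,112.7,-64.6],"delta_rot": [-0.036,-0.051,-0.141],"hand": 0.5},
])

```text
time_s: 18.02
eef_pos: [0.6034, 0.3392, 0.2494]
eef_rot: [[-0.009, 1.0, 0.008], [0.819, 0.012, -0.574], [-0.574, 0.001, -0.819]]
contact_force: [1.4, 0.2, -0.0]
width: 0.044
grasp_force: 0.0
```

Run:
```python
from h import *
s=sensors.observe(); print(s["time_s"],s["eef_pos"],(RK.T@s["eef_rot"]).round(3).tolist(),s["joint_positions"].round(2))
tcp=np.array([.6400,.2745,.1125])
plan([(tcp-RK[:,2]*.06,RK,.45),(tcp,RK,.45)],mm=35)
```

```text
18.025 [0.60343354 0.33921592 0.24943333] [[1.0, -0.001, 0.0], [0.001, 1.0, 0.001], [-0.0, -0.001, 1.0]] [ 0.52  0.97  0.49 -0.57  1.94  0.37]
[{"offset": [8.4, 11.9, 29.9], "delta_rot": [0.0, 0.0, 0.0], "hand": 0.45}, {"offset": [16.8, 23.8, 59.7], "delta_rot": [0.001, 0.0, -0.001], "hand": 0.45}, {"offset": [25.2, 35.7, 89.6], "delta_rot": [0.001, 0.0, -0.001], "hand": 0.45}, {"offset": [25.2, 35.6, 119.6], "delta_rot": [0.001, 0.0, -0.001], "hand": 0.45}, {"offset": [25.2, 35.6, 149.6], "delta_rot": [0.001, 0.0, -0.001], "hand": 0.45}]
```

Call:
send_rows([
  {"offset": [8.4,12,30],"delta_rot": [0,0,0],"hand": 0.45},
  {"offset": [17,24,60],"delta_rot": [0,0,0],"hand": 0.45},
  {"offset": [25.2,35.6,90],"delta_rot": [0,0,0],"hand": 0.45},
  {"offset": [25.2,35.6,120],"delta_rot": [0,0,0],"hand": 0.45},
  {"offset": [25.2,35.6,149.6],"delta_rot": [0,0,0],"hand": 0.45},
])

```text
time_s: 18.65
eef_pos: [0.6392, 0.2731, 0.1114]
eef_rot: [[-0.009, 1.0, 0.007], [0.819, 0.012, -0.574], [-0.574, 0.001, -0.819]]
contact_force: [0.9, -0.1, 0.5]
width: 0.0397
grasp_force: 0.0
```

Call:
send_rows([
  {"offset": [0,0,0],"delta_rot": [0,0,0],"hand": 0.1},
  {"offset": [0,0,0],"delta_rot": [0,0,0],"hand": 0.1},
  {"offset": [0,0,0],"delta_rot": [0,0,0],"hand": 0.1},
  {"offset": [0,0,0],"delta_rot": [0,0,0],"hand": 0.1},
], force=18)

```text
time_s: 19.15
eef_pos: [0.6394, 0.2744, 0.1145]
eef_rot: [[-0.008, 1.0, 0.011], [0.82, 0.013, -0.573], [-0.573, 0.004, -0.82]]
contact_force: [2.4, 3.3, 3.7]
width: 0.0155
grasp_force: 18.0
```

```bash
cat >> h.py <<'E'
FT=np.array([.601,.281,.047])
def er2(a): a=np.radians(a); return np.array([-np.cos(a),0,np.sin(a)])
def RR(phi): b=np.radians(35)*(117.5-phi)/107; return Ro.from_rotvec([0,-b,0]).as_matrix()@RK
def tk(phi,rel): R=RR(phi); return FT+.0844*er2(phi)+R@rel, R, .1
E
python3 - <<'E'
from h import *
s=sensors.observe(); print(s["eef_pos"],s["contact_force"],s["width"],s["grasp_force"])
rel=RR(117.5).T@(s["eef_pos"]-FT-.0844*er2(117.5)); print(rel)
print(RR(10).round(2).tolist())
plan([tk(a,rel) for a in (114,110,105,100,95)])
E
```

```text
[0.63944905 0.2744085  0.11445348] [2.36898825 3.29954732 3.73351274] 0.01549061256357982 18.000576496124268
[-0.00114358 -0.00060159  0.00984697]
[[0.32, 0.82, 0.48], [0.82, 0.01, -0.57], [-0.47, 0.58, -0.67]]
[{"offset": [-1.2, -4.5, -1.9], "delta_rot": [-0.012, -0.001, 0.01], "hand": 0.1}, {"offset": [-2.5, -9.8, -3.7], "delta_rot": [-0.031, -0.002, 0.023], "hand": 0.1}, {"offset": [-3.7, -16.6, -5.6], "delta_rot": [-0.055, -0.002, 0.039], "hand": 0.1}, {"offset": [-4.5, -23.5, -7.0], "delta_rot": [-0.078, -0.002, 0.056], "hand": 0.1}, {"offset": [-5.0, -30.6, -7.9], "delta_rot": [-0.101, -0.003, 0.072], "hand": 0.1}]
```

Call:
send_rows([
  {"offset": [-1.2,-4.5,-1.9],"delta_rot": [-0.012,0,0.01],"hand": 0.1},
  {"offset": [-2.5,-9.8,-3.7],"delta_rot": [-0.031,-0.002,0.023],"hand": 0.1},
  {"offset": [-3.7,-16.6,-5.6],"delta_rot": [-0.055,-0.002,0.039],"hand": 0.1},
])

```text
time_s: 19.52
eef_pos: [0.6232, 0.2741, 0.1213]
eef_rot: [[0.032, 0.997, 0.068], [0.819, 0.013, -0.574], [-0.573, 0.074, -0.816]]
contact_force: [3.8, 2.7, 3.4]
width: 0.0156
grasp_force: 18.0
```

```bash
cat >> h.py <<'E'
def st2(rel):
    s=sensors.observe(); k=s["eef_pos"]-s["eef_rot"]@rel-FT; a=np.degrees(np.arctan2(k[2],-k[0])); f=s["contact_force"]; e=er2(a); t=np.array([e[2],0,-e[0]])
    print("t",round(s["time_s"],2),"phi",a.round(1),"r",(np.hypot(k[0],k[2])*1000).round(1),"Frad",(f@e).round(1),"Ftan",(f@t).round(1),"Fy",f[1].round(1),"w",round(s["width"],4)); return s,a
REL=np.array([-.0011,-.0006,.0098])
E
python3 - <<'E'
from h import *
s,a=st2(REL)
plan([tk(x,REL) for x in (100,94,88,82)])
E
```

```text
t 19.52 phi 105.2 r 84.7 Frad 4.3 Ftan 2.8 Fy 2.7 w 0.0156
[{"offset": [-0.7, -7.2, -1.8], "delta_rot": [-0.021, 0.0, 0.015], "hand": 0.1}, {"offset": [-1.6, -15.6, -3.3], "delta_rot": [-0.049, -0.001, 0.035], "hand": 0.1}, {"offset": [-2.0, -24.2, -4.0], "delta_rot": [-0.077, -0.001, 0.055], "hand": 0.1}, {"offset": [-1.9, -32.8, -4.0], "delta_rot": [-0.105, -0.001, 0.074], "hand": 0.1}]
```

Tracking nicely. Continue.

Call:
send_rows([
  {"offset": [-0.9,-7,-2],"delta_rot": [-0.021,0,0.015],"hand": 0.1},
  {"offset": [-1.8,-15.6,-3.6],"delta_rot": [-0.049,0,0.035],"hand": 0.1},
  {"offset": [-2.3,-24.2,-4.5],"delta_rot": [-0.077,0,0.055],"hand": 0.1},
  {"offset": [-2.2,-32.8,-4.5],"delta_rot": [-0.105,0,0.074],"hand": 0.1},
])

```text
time_s: 20.02
eef_pos: [0.5895, 0.274, 0.1236]
eef_rot: [[0.105, 0.98, 0.169], [0.819, 0.011, -0.573], [-0.564, 0.199, -0.802]]
contact_force: [3.0, -1.4, -0.4]
width: 0.015
grasp_force: 18.0
```

Run:
```python
from h import *
s,a=st2(REL)
plan([tk(x,REL) for x in (78,73,68,63)])
```

```text
t 20.02 phi 81.6 r 84.9 Frad -0.8 Ftan 2.9 Fy -1.4 w 0.015
[{"offset": [0.7, -5.1, 0.0], "delta_rot": [-0.021, 0.0, 0.014], "hand": 0.1}, {"offset": [1.0, -12.2, 0.3], "delta_rot": [-0.044, -0.001, 0.03], "hand": 0.1}, {"offset": [1.6, -19.3, 1.1], "delta_rot": [-0.068, -0.001, 0.047], "hand": 0.1}, {"offset": [2.6, -26.3, 2.4], "delta_rot": [-0.091, -0.001, 0.063], "hand": 0.1}]
```

Call:
send_rows([
  {"offset": [0.7,-5.1,0],"delta_rot": [-0.021,0,0.014],"hand": 0.1},
  {"offset": [1,-12.2,0.3],"delta_rot": [-0.044,0,0.03],"hand": 0.1},
  {"offset": [1.6,-19.3,1.1],"delta_rot": [-0.068,0,0.047],"hand": 0.1},
  {"offset": [2.6,-26.3,2.4],"delta_rot": [-0.091,0,0.063],"hand": 0.1},
])

```text
time_s: 20.52
eef_pos: [0.5639, 0.2741, 0.114]
eef_rot: [[0.165, 0.953, 0.255], [0.819, 0.011, -0.573], [-0.549, 0.304, -0.779]]
contact_force: [-0.1, -2.5, 0.1]
width: 0.0151
grasp_force: 18.0
```

Run:
```python
from h import *
s,a=st2(REL)
plan([tk(x,REL) for x in (59,54,49,44)])
```

```text
t 20.52 phi 62.4 r 83.8 Frad 0.1 Ftan -0.0 Fy -2.5 w 0.0151
[{"offset": [0.6, -4.8, 0.1], "delta_rot": [-0.021, -0.001, 0.014], "hand": 0.1}, {"offset": [1.8, -11.7, 1.7], "delta_rot": [-0.044, -0.001, 0.03], "hand": 0.1}, {"offset": [3.4, -18.4, 3.8], "delta_rot": [-0.068, -0.001, 0.047], "hand": 0.1}, {"offset": [5.3, -24.8, 6.4], "delta_rot": [-0.091, -0.002, 0.063], "hand": 0.1}]
```

Call:
send_rows([
  {"offset": [0.8,-4.8,0.4],"delta_rot": [-0.021,0,0.014],"hand": 0.1},
  {"offset": [2,-11.7,2],"delta_rot": [-0.044,0,0.03],"hand": 0.1},
  {"offset": [3.6,-18.4,4.1],"delta_rot": [-0.068,0,0.047],"hand": 0.1},
  {"offset": [5.5,-24.8,6.7],"delta_rot": [-0.091,-0.002,0.063],"hand": 0.1},
])

```text
time_s: 21.02
eef_pos: [0.5427, 0.2744, 0.0979]
eef_rot: [[0.225, 0.914, 0.339], [0.819, 0.012, -0.574], [-0.528, 0.406, -0.745]]
contact_force: [0.3, -2.6, -1.6]
width: 0.0157
grasp_force: 18.0
```

Run:
```python
from h import *
s,a=st2(REL)
plan([tk(x,REL) for x in (40,36,32,28)])
```

```text
t 21.02 phi 43.5 r 84.0 Frad -1.3 Ftan -0.9 Fy -2.6 w 0.0157
[{"offset": [1.1, -4.7, 1.3], "delta_rot": [-0.02, 0.0, 0.013], "hand": 0.1}, {"offset": [2.8, -9.8, 3.6], "delta_rot": [-0.038, 0.0, 0.026], "hand": 0.1}, {"offset": [4.6, -14.6, 6.1], "delta_rot": [-0.057, 0.0, 0.04], "hand": 0.1}, {"offset": [6.6, -19.2, 8.9], "delta_rot": [-0.076, -0.001, 0.053], "hand": 0.1}]
```

Call:
send_rows([
  {"offset": [1.1,-4.7,1.3],"delta_rot": [-0.02,0,0.013],"hand": 0.1},
  {"offset": [2.8,-9.8,3.6],"delta_rot": [-0.038,0,0.026],"hand": 0.1},
  {"offset": [4.6,-14.6,6.1],"delta_rot": [-0.057,0,0.04],"hand": 0.1},
  {"offset": [6.6,-19.2,8.9],"delta_rot": [-0.076,0,0.053],"hand": 0.1},
])

```text
time_s: 21.52
eef_pos: [0.5295, 0.2745, 0.0797]
eef_rot: [[0.272, 0.872, 0.406], [0.819, 0.012, -0.573], [-0.505, 0.489, -0.712]]
contact_force: [-0.1, -2.5, -0.3]
width: 0.0152
grasp_force: 18.0
```

Run:
```python
from h import *
s,a=st2(REL)
plan([tk(x,REL) for x in (24,20,16,13)])
```

```text
t 21.52 phi 27.8 r 84.4 Frad -0.1 Ftan -0.3 Fy -2.5 w 0.0152
[{"offset": [1.9, -4.5, 2.6], "delta_rot": [-0.019, -0.001, 0.013], "hand": 0.1}, {"offset": [4.0, -8.9, 5.6], "delta_rot": [-0.038, -0.001, 0.026], "hand": 0.1}, {"offset": [6.4, -13.1, 8.9], "delta_rot": [-0.057, -0.001, 0.039], "hand": 0.1}, {"offset": [8.2, -16.0, 11.5], "delta_rot": [-0.071, -0.002, 0.049], "hand": 0.1}]
```

Call:
send_rows([
  {"offset": [1.9,-4.5,2.6],"delta_rot": [-0.019,0,0.013],"hand": 0.1},
  {"offset": [4,-8.9,5.6],"delta_rot": [-0.038,0,0.026],"hand": 0.1},
  {"offset": [6.4,-13.1,8.9],"delta_rot": [-0.057,0,0.039],"hand": 0.1},
  {"offset": [8.2,-16,11.5],"delta_rot": [-0.071,-0.002,0.049],"hand": 0.1},
])

```text
time_s: 22.02
eef_pos: [0.5226, 0.2747, 0.0595]
eef_rot: [[0.314, 0.827, 0.467], [0.819, 0.013, -0.573], [-0.48, 0.562, -0.674]]
contact_force: [-0.4, -1.1, -1.5]
width: 0.0153
grasp_force: 18.0
```

Run:
```python
from h import *
s,a=st2(REL)
plan([tk(x,REL) for x in (11,9,7)])
im,d,P=cloud("scene")
k=(P[...,2]>.1)&(P[...,2]<.2)&(P[...,0]>.5)&(P[...,0]<.7)&(P[...,1]>0)&(P[...,1]<.22)
q=P[cv2.erode(k.astype(np.uint8),np.ones((5,5)))>0]; c=np.median(q,0); n=np.linalg.svd(q-q.mean(0),full_matrices=False)[2][2]; print(len(q),"lid angle",np.arctan(n[0]/n[2]))
```

```text
t 22.02 phi 12.9 r 84.3 Frad 0.0 Ftan -1.6 Fy -1.1 w 0.0153
[{"offset": [0.9, -2.0, 1.7], "delta_rot": [-0.009, 0.0, 0.007], "hand": 0.1}, {"offset": [2.2, -4.0, 3.4], "delta_rot": [-0.018, -0.001, 0.013], "hand": 0.1}, {"offset": [3.5, -5.9, 5.2], "delta_rot": [-0.027, -0.001, 0.02], "hand": 0.1}]
3271 lid angle 0.04500779700446672
```

Lid at 0.045 rad; a few mm more until contact.

Call:
send_rows([
  {"offset": [0.9,-2,1.7],"delta_rot": [-0.009,0,0.007],"hand": 0.1},
  {"offset": [2.2,-4,3.4],"delta_rot": [-0.018,0,0.013],"hand": 0.1},
  {"offset": [3.3,-5.7,5],"delta_rot": [-0.025,0,0.018],"hand": 0.1},
  {"offset": [3.3,-5.7,5],"delta_rot": [-0.025,0,0.018],"hand": 0.1},
])

```text
time_s: 22.58
eef_pos: [0.5221, 0.2747, 0.0545]
eef_rot: [[0.331, 0.807, 0.49], [0.819, 0.013, -0.574], [-0.469, 0.591, -0.656]]
contact_force: [-7.5, 0.1, 14.9]
width: 0.0154
grasp_force: 18.0
```

```bash
cat > lid.py <<'E'
from h import *
s,a=st2(REL)
im,d,P=cloud("scene")
k=(P[...,2]>.1)&(P[...,2]<.2)&(P[...,0]>.5)&(P[...,0]<.7)&(P[...,1]>0)&(P[...,1]<.22)
q=P[cv2.erode(k.astype(np.uint8),np.ones((5,5)))>0]; n=np.linalg.svd(q-q.mean(0),full_matrices=False)[2][2]; print(len(q),"lid angle",np.arctan(n[0]/n[2]),s["contact_force"])
z=np.load("/tmp/scene.npz")["P"]; k=(abs(z[...,2]-.108)<.006)&(z[...,0]>.5)&(z[...,0]<.7)&(z[...,1]>0)&(z[...,1]<.22)
q=z[cv2.erode(k.astype(np.uint8),np.ones((5,5)))>0]; n=np.linalg.svd(q-q.mean(0),full_matrices=False)[2][2]; print("shut ref",np.arctan(n[0]/n[2]))
E
python3 lid.py
```

```text
t 22.57 phi 9.4 r 84.0 Frad 9.9 Ftan 13.4 Fy 0.1 w 0.0154
3399 lid angle 0.0007244561418618114 [-7.53176704  0.14816384 14.85397024]
shut ref 0.00017324630469210374
```

Lid is shut, matching the initial reference. Release and retreat along the tool axis.

Call:
send_rows([
  {"offset": [-1,1,-1.5],"delta_rot": [0,0,0],"hand": 0.1},
  {"offset": [-1,1,-1.5],"delta_rot": [0,0,0],"hand": 0.45},
  {"offset": [-1,1,-1.5],"delta_rot": [0,0,0],"hand": 0.45},
  {"offset": [-1,1,-1.5],"delta_rot": [0,0,0],"hand": 0.45},
  {"offset": [-1,1,-1.5],"delta_rot": [0,0,0],"hand": 0.45},
])

```text
time_s: 23.25
eef_pos: [0.5214, 0.2745, 0.054]
eef_rot: [[0.328, 0.809, 0.487], [0.82, 0.012, -0.573], [-0.469, 0.588, -0.659]]
contact_force: [1.1, -0.2, -1.0]
width: 0.0396
grasp_force: 0.0
```

Call:
send_rows([
  {"offset": [0,0,-15],"delta_rot": [0,0,0],"hand": 0.45},
  {"offset": [0,0,-45],"delta_rot": [0,0,0],"hand": 0.45},
  {"offset": [0,0,-90],"delta_rot": [0,0,0],"hand": 0.45},
  {"offset": [0,0,-130],"delta_rot": [0,0,0],"hand": 0.45},
  {"offset": [0,0,-130],"delta_rot": [0,0,0],"hand": 0.45},
])

```text
time_s: 23.88
eef_pos: [0.4573, 0.3513, 0.1421]
eef_rot: [[0.327, 0.807, 0.491], [0.822, 0.013, -0.569], [-0.466, 0.59, -0.66]]
contact_force: [0.5, -1.0, -0.4]
width: 0.0393
grasp_force: 0.0
```

```bash
python3 lid.py
python3 - <<'E'
from h import *
s=sensors.observe(); print(s["eef_pos"],s["width"],abs(s["dq"]).max())
im,d=optics.read_camera("side"); cv2.imwrite("pics/end.png",im[...,::-1])
E
```

```text
t 23.88 phi 34.5 r 179.1 Frad -0.7 Ftan -0.0 Fy -1.0 w 0.0393
3436 lid angle 0.00017499245142587211 [ 0.54566348 -0.95297118 -0.42751786]
shut ref 0.00017324630469210374
[0.45760599 0.34989939 0.14050304] 0.03930924932928583 0.03683966053377253
```

View pics/end.png

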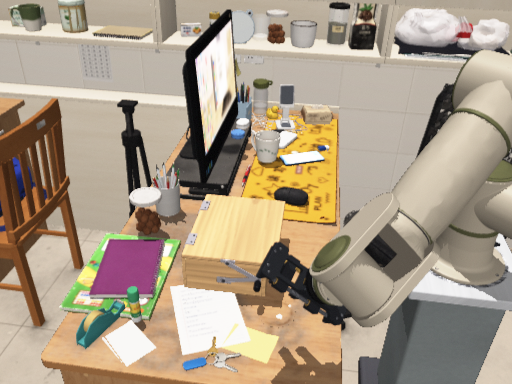

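The picture shows the chest shut (235,230), the gripper clear of the knob at (285,275), and the mouse (291,197), mug (267,147) and phone (303,157) where they started.

```bash
python3 -c "
from plant import hand_in
print(hand_in())"
```

```text
the job is handed in; nothing more can be done
None
```

The stapler is on its base in the right-hand compartment, the lid was lowered by the knob and measures fully shut, the gripper is clear, and the job is handed in at about 24 s; no verdict came back.

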